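# Get the lathe chuck out from behind the drying dolls

### The job

The steel lathe chuck stands hemmed in by three painted wooden dolls. Move all three dolls upright into the grey tray, then set the chuck down in the round recess of the yellow block, and only then stand each doll back upright in the middle of the coaster of its own colour. Do not tip any doll over.

Things in the scene. Friction and masses are not known exactly. Their poses are not given: they have to be found in the camera images.
- doll_red: turned wooden doll standing upright, red cap on its head and red bands on its body; round body 40 mm diameter and 62 mm tall (straight-sided), then a ball head 32 mm diameter whose top is about 94 mm above the foot; 70 g. Origin: centre of its underside; z up. Starts standing on the red coaster, facing roughly towards the robot
- doll_green: turned wooden doll standing upright, green cap on its head and green bands on its body; round body 40 mm diameter and 62 mm tall (straight-sided), then a ball head 32 mm diameter whose top is about 94 mm above the foot; 70 g. Origin: centre of its underside; z up. Starts standing on the green coaster, facing roughly towards the robot
- doll_blue: turned wooden doll standing upright, blue cap on its head and blue bands on its body; round body 40 mm diameter and 62 mm tall (straight-sided), then a ball head 32 mm diameter whose top is about 94 mm above the foot; 70 g. Origin: centre of its underside; z up. Starts standing on the blue coaster, facing roughly towards the robot
- coaster_red: red round coaster, 60 mm diameter, 4 mm thick, fixed on a plywood board 12 mm thick; its top, where the doll stands, is 4 mm above the origin (16 mm above the bench). Origin: centre of its underside. The three coasters surround the chuck on three sides, centres about 65 to 75 mm from it and 83 mm or more from each other; which colour is where varies
- coaster_green: green round coaster, 60 mm diameter, 4 mm thick, fixed on a plywood board 12 mm thick; its top, where the doll stands, is 4 mm above the origin (16 mm above the bench). Origin: centre of its underside. The three coasters surround the chuck on three sides, centres about 65 to 75 mm from it and 83 mm or more from each other; which colour is where varies
- coaster_blue: blue round coaster, 60 mm diameter, 4 mm thick, fixed on a plywood board 12 mm thick; its top, where the doll stands, is 4 mm above the origin (16 mm above the bench). Origin: centre of its underside. The three coasters surround the chuck on three sides, centres about 65 to 75 mm from it and 83 mm or more from each other; which colour is where varies
- chuck: steel lathe chuck, round body 50 mm diameter and 36 mm tall (straight-sided), dark nose 24 mm diameter up to 46 mm; about 0.4 kg. Origin: centre of its underside; z up. Starts upright on the plywood board (12 mm above the bench) amid the three dolls. An amber pot and a wooden bobbin, both about 30 mm tall, stand on the board's far corners, about 100 mm from it, and have no part in the job
- tray: empty grey tray fixed on the bench, to the left or right of the board, 280 x 130 mm outside, rim 14 mm high, walls and floor 5 mm thick. Origin: centre of its underside; x along the long side, z up; the inner floor is 5 mm above the origin
- holder: yellow square block fixed on the bench on the other side of the board from the tray, 120 x 120 x 16 mm, with one round recess 67 mm in diameter and 6 mm deep in the middle of its top (black recess floor 10 mm above the origin). Origin: centre of its underside; z up
Things that resemble listed ones, but are neither listed nor needed, are in the scene too. What is shaped like the doll_red but purple is not meant.

How it is judged:
By the outcome, as a careful person would: the job done as asked, in the order asked, and still so for the second after the job is handed in, with the robot touching nothing.
It also fails if it takes over 147 s, if anything falls off the work surface, if the arm or the gripper's body presses on something with over 40 N, if the wrist force passes 120 N, or if a joint passes its speed limit or range.

### The arm

A 6-joint arm with a two-finger parallel gripper is mounted at the origin on the work surface. World frame = base frame: x ahead of the robot, y to its left, z up, the work surface at z = 0. Lengths are in m, angles in rad, forces in N, time in s.
With the tool pointing down it reaches from about 0.4 to 0.825 m from the base axis. Payload 7 kg.
Tool frame: the origin (TCP) lies between the finger pads; the fingertips stand 22 mm ahead of it and the grasp point (between the pads) lies 3 mm ahead of it (env.tip_extent is the distance from the TCP to the fingertips, in m); z points along the fingers, y is the line along which they close (so a half turn about z gives the same grasp; the last joint's range is limited). The gripper opens to 85 mm and grips with 20 to 120 N. Pads are 22 mm wide; open, the fingers measure 114 mm over their backs; the gripper's body (76 mm by 85 mm) begins 54 mm behind the grasp point. The pads swing forward as they close: fully open they stand 13 mm farther back than shut.
Start: joints at [-1.018, 0.359, 0.012, 0, -1.224, -0.288], TCP at [0.177, -0.651, 0.253] pointing down, gripper open.
Joint ranges: [-3.07, 3.07], [-1.43, 2.12], [-1.02, 1.25], [-3.03, 1.67], [-3.05, -0], [-3.03, 3.03]. Speed limits (rad/s): [2.39, 2.39, 3.01, 3.14, 3.14, 3.14].

### API

Orientations are given as a rotation vector (axis times angle).
In Python, from rig import env gives the robot as it stands.
- The arm moves only by the tool servo_tool, never from a script. Its argument "increments" is a list of rows, each an object with "delta_pos": the shift along the world's x, y, z scaled (see below), a list of three; "twist": the turn, a rotation vector about the world's x, y, z scaled (see below), a list of three. A call has 1 to 5 rows; each row shifts and turns the commanded pose from where the row before left it; what a row does not reach is not made up. The controller multiplies each number of a shift by 2 cm and each number of a turn by 5 degrees. A row lasts 1/10 s, in which the tool goes at most 50 mm and 8.59 degrees, less where a joint would pass 70% of its speed; a pose out of reach is approached as far as the arm can. A call with a number of a shift or a turn outside -1 to 1 is refused whole. A call with a gripper value outside its range is refused whole. "hand" is the opening, from -1 (shut) to 1 (fully open), set as the call begins (left out, the last holds). The fingers move at their own pace and stop on an object; "squeeze" is the grip in N (left out, the last holds). Time passes only in rows, so rows that do not move let the fingers close. It gives the time, the measured TCP pose, the force, the opening and the grip force at its end, in the units of the state.
- env.get_state(): the state, without advancing time (a new reading comes with each control period).
- env.snapshot(name): name is "side" or "top"; returns a dict with "image" (384x512x3 uint8, blue, green, red), "fx", "fy", "cx", "cy" (pixels), "D" ([k1, k2, p1, p2, k3] as OpenCV has them; the pictures are not rectified), "world_from_camera" (4x4, takes a point from camera to world coordinates). Camera axes: x right, y down, z forward; pixel columns grow to the right and rows downward; lengths in m; the calibration is good to about 2 mm. A picture is of the moment at which its call begins. There is no depth.
- env.job_done(): hands the job in; it is judged then, once.
The state is a dict: "clock": time; "joint_pos": joint angles; "dq": joint speeds; "joint_torque": joint torques, N m; "ee_pos": TCP position; "tcp_rot": TCP orientation; "wrist_force": force on the tool from outside, world axes, zero at the start; "ft_torque": the same for the moment, N m; "finger_gap": opening from 0.0 (shut) to 1.0 (fully open); "finger_force": force on a finger pad.
Only numpy, scipy, OpenCV 4.12 (cv2) and the standard library are available. Lean on these libraries where they do the work, as an engineer would, in place of code of your own. Each camera call takes 0.05 s, during which the arm holds its last target. There are 200 camera calls.

## Working session

There is one attempt and no reset: what is moved stays moved. The work goes in short steps, Python scripts to look and compute and a tool call to move; the robot and the scene stay as the last step left them, time stands still between calls to the robot, and variables do not carry over. Pictures are saved under pics/ and viewed, at most 14 in all, crops included, and the job is handed in when it is done.

Besides the shell and the picture viewer there is one more tool, called after "Call:" as name([rows], argument=value, ...), one row to a line, values as JSON. servo_tool: Moves the arm, as the interface text tells. Its arguments: {"type":"object","properties":{"increments":{"type":"array"},"hand":{"type":"number"},"squeeze":{"type":"number"}},"required":["increments"]}

```bash
mkdir -p pics; ls
python3 - <<'E'
from rig import env
import cv2
for n in ("top","side"):
    s=env.snapshot(n); cv2.imwrite(f"pics/{n}0.png",s["image"]); print(n,s["fx"],s["cx"],s["cy"],s["D"],s["world_from_camera"])
print(env.get_state(),env.tip_extent)
E
```

```text
pics
top 352.63451734334507 255.92820722858102 188.04585124179513 [-0.05688386  0.          0.          0.          0.        ] [[-2.24348338e-03 -9.82895437e-01  1.84150828e-01  4.49210094e-01]
 [-9.99914137e-01 -1.72585351e-04 -1.31029772e-02  3.15701042e-03]
 [ 1.29106382e-02 -1.84164413e-01 -9.82810655e-01  7.36252902e-01]
 [ 0.00000000e+00  0.00000000e+00  0.00000000e+00  1.00000000e+00]]
side 415.7643345730016 251.44203699847355 191.06463833602356 [-0.09933984  0.          0.          0.          0.        ] [[-0.99294319 -0.07246903  0.09387253  0.50657616]
 [-0.11710875  0.72394584 -0.67984407  0.57407296]
 [-0.01869098 -0.68603983 -0.72732386  0.6812069 ]
 [ 0.          0.          0.          1.        ]]
{'clock': 0.1, 'joint_pos': array([-1.01789108e+00,  3.59320303e-01,  1.11953558e-02, -2.82282217e-04,
       -1.22409473e+00, -2.88078844e-01]), 'dq': array([-1.90045973e-03, -1.72541944e-03,  2.95725063e-03,  9.69701014e-04,
       -1.10690000e-03,  3.95796265e-05]), 'joint_torque': array([-7.63313674e-04, -5.84767163e+01,  2.94110870e+01,  6.95455715e+00,
       -3.14685043e-03, -1.58900383e-05]), 'ee_pos': array([ 0.17654094, -0.65112024,  0.25247835]), 'tcp_rot': array([ 4.14579347e-01, -3.11377509e+00, -2.21098497e-03]), 'wrist_force': array([ 0.58997286,  0.36541917, -0.06330174]), 'ft_torque': array([ 0.03104303, -0.00125596,  0.01219392]), 'finger_force': 0.0, 'finger_gap': 0.9916234297343902} 0.022
```

View pics/top0.png

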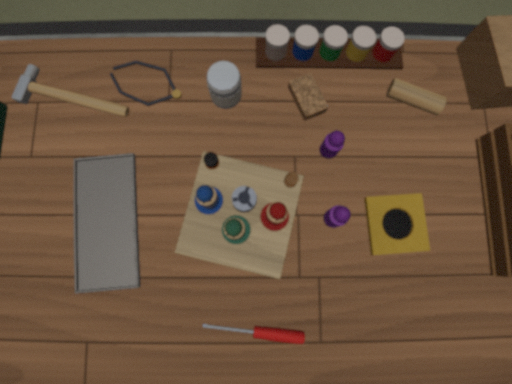

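View pics/side0.png

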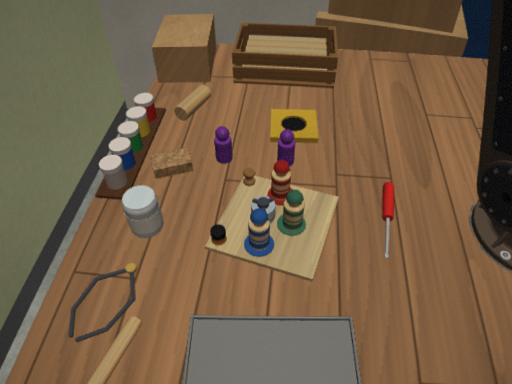

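```bash
cat > h.py <<'E'
import numpy as np, cv2
from rig import env
class V:
    def __init__(s,n):
        d=env.snapshot(n); s.im=d["image"]; s.K=np.array([[d["fx"],0,d["cx"]],[0,d["fy"],d["cy"]],[0,0,1]]); s.D=np.array(d["D"],float); s.T=np.array(d["world_from_camera"])
        s.hsv=cv2.cvtColor(s.im,cv2.COLOR_BGR2HSV)
    def ray(s,uv):
        p=cv2.undistortPoints(np.array([[uv]],float),s.K,s.D)[0,0]; return s.T[:3,3],s.T[:3,:3]@[p[0],p[1],1]
    def on(s,uv,z):
        o,d=s.ray(uv); return o+d*(z-o[2])/d[2]
    def px(s,P):
        C=np.linalg.inv(s.T); return cv2.projectPoints(np.array([P],float),cv2.Rodrigues(C[:3,:3])[0],C[:3,3],s.K,s.D)[0][0,0]
    def mask(s,c):
        H,S,Vv=cv2.split(s.hsv)
        m={'red':((H<6)|(H>172))&(S>150)&(Vv>60),'green':(H>60)&(H<95)&(S>90)&(Vv>30),'blue':(H>100)&(H<122)&(S>130)&(Vv>40),'yellow':(H>18)&(H<32)&(S>170)&(Vv>100),'grey':(S<25)&(Vv>70)&(Vv<200),'purple':(H>125)&(H<160)&(S>100)}[c]
        return m.astype(np.uint8)
    def comps(s,c,amin=20):
        n,l,st,ce=cv2.connectedComponentsWithStats(s.mask(c)); return [(st[i],ce[i].round(1),l==i) for i in range(1,n) if st[i,4]>=amin]
def meet(a,b):
    (o1,d1),(o2,d2)=a,b; A=np.array([d1,-d2]).T; t=np.linalg.lstsq(A,o2-o1,rcond=None)[0]
    p,q=o1+d1*t[0],o2+d2*t[1]; return (p+q)/2,np.linalg.norm(p-q)
E
python3 - <<'E'
from h import *
for n,(a,b,c,d) in dict(top=(145,285,165,315),side=(150,280,190,350)).items():
    v=V(n); cv2.imwrite(f"pics/{n}z.png",cv2.resize(v.im[a:b,c:d],None,fx=4.2,fy=4.2,interpolation=cv2.INTER_CUBIC))
    for c in ('red','green','blue','yellow','grey','purple'):
        print(n,c,[(tuple(int(q) for q in s),tuple(float(q) for q in ce)) for s,ce,_ in v.comps(c)])
E
```

```text
top red [((373, 40, 22, 23, 250), (381.6, 53.0)), ((270, 203, 16, 16, 190), (277.4, 210.5)), ((261, 206, 27, 24, 207), (271.2, 221.5)), ((253, 327, 52, 17, 652), (279.1, 334.8))]
top green [((321, 44, 19, 16, 166), (328.3, 52.6)), ((227, 220, 14, 15, 142), (233.0, 227.2)), ((230, 224, 19, 19, 63), (242.7, 235.2))]
top blue [((293, 44, 21, 16, 187), (301.9, 52.8)), ((198, 187, 14, 14, 156), (204.3, 193.1)), ((197, 191, 25, 22, 147), (211.3, 205.7))]
top yellow [((366, 199, 4, 14, 23), (367.4, 205.3)), ((409, 217, 7, 21, 34), (412.6, 227.8)), ((370, 227, 7, 19, 40), (371.8, 236.6))]
top grey [((364, 25, 7, 10, 20), (366.8, 30.0)), ((281, 27, 7, 16, 29), (284.4, 33.1)), ((0, 31, 274, 11, 978), (142.7, 34.4)), ((288, 32, 11, 6, 32), (292.5, 33.9)), ((318, 32, 6, 5, 25), (320.6, 34.2)), ((347, 32, 7, 5, 22), (349.5, 34.5)), ((374, 32, 8, 6, 22), (377.2, 34.5)), ((402, 35, 63, 5, 202), (434.2, 36.7)), ((207, 61, 33, 37, 912), (222.9, 77.9)), ((12, 65, 26, 37, 394), (23.8, 82.7)), ((75, 155, 64, 137, 7815), (105.7, 223.6)), ((232, 186, 25, 26, 310), (243.7, 198.8)), ((194, 191, 6, 12, 20), 
[... 752 characters left out ...]
19, 7, 43), (258.7, 233.1)), ((245, 236, 29, 20, 285), (258.6, 246.9))]
side yellow [((270, 109, 48, 34, 979), (294.1, 123.3)), ((138, 120, 11, 17, 113), (143.0, 128.1))]
side grey [((106, 149, 6, 7, 21), (108.9, 152.8)), ((0, 169, 105, 215, 2031), (47.2, 280.5)), ((122, 186, 37, 35, 989), (139.5, 202.5)), ((255, 196, 15, 4, 20), (262.2, 197.2)), ((265, 201, 10, 19, 124), (270.5, 209.7)), ((251, 202, 8, 8, 42), (253.8, 205.2)), ((385, 218, 4, 40, 93), (386.9, 238.0)), ((133, 224, 29, 14, 82), (149.0, 232.9)), ((500, 251, 11, 9, 78), (504.8, 255.0)), ((183, 315, 177, 69, 11190), (270.6, 350.8))]
side purple [((214, 127, 18, 36, 516), (222.8, 145.1)), ((278, 128, 17, 37, 470), (286.1, 146.2))]
```

View pics/topz.png

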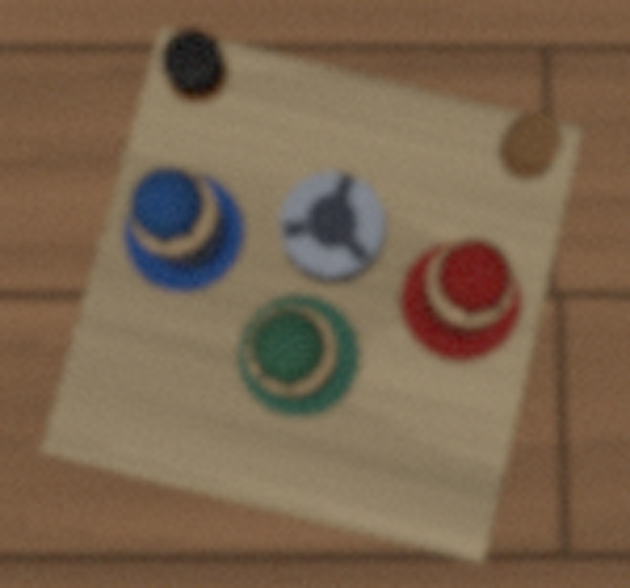

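View pics/sidez.png

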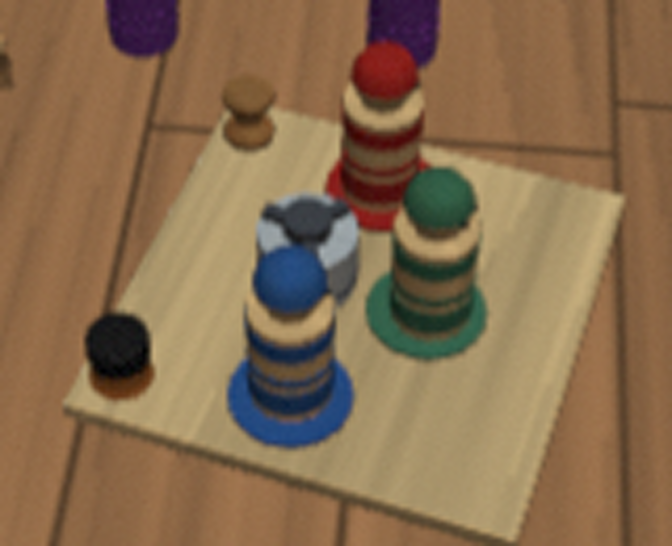

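```bash
cat > m.py <<'E'
from h import *
t,s=V('top'),V('side'); np.set_printoptions(precision=4,suppress=True)
Z=lambda v,crop:np.array(crop)/4.2+({'t':(165,145)}[v])-0.4
heads=dict(red=(474,277),green=(289,345),blue=(167,204)); co=dict(red=(462,300),green=(299,355),blue=(184,234))
box=dict(red=(255,195,300,240),green=(220,215,252,250),blue=(190,183,225,218))
for c in heads:
    x0,y0,x1,y1=box[c]; m=np.zeros_like(t.mask(c)); m[y0:y1,x0:x1]=t.mask(c)[y0:y1,x0:x1]
    pts=[]
    cap=max([k for k in t.comps(c) if x0<k[1][0]<x1 and y0<k[1][1]<y1 and k[0][2]<18],key=lambda k:k[0][4])
    (cx,cy),r=cv2.minEnclosingCircle(np.argwhere(cap[2])[:,::-1].astype(np.float32))
    H=t.on(Z('t',heads[c]),.094); Cc=t.on(Z('t',co[c]),.016)
    # coaster: circle through mask points mapped onto z=.016 away from head (r>24mm of guess)
    W=np.array([t.on(p,.016)[:2] for p in np.argwhere(m)[:,::-1]]); 
    far=W[np.linalg.norm(W-Cc[:2],axis=1)<.034]
    (ex,ey),er=cv2.minEnclosingCircle((far*1000).astype(np.float32))
    sc=max([k for k in s.comps(c) if 240<k[1][0]<310 and 155<k[1][1]<260 and k[0][3]>=12 and k[1][1]<217],key=lambda k:k[0][4])
    print(c,'head hand',H[:2],'head encl',t.on((cx,cy),.094)[:2],r,'coaster hand',Cc[:2],'encl',ex,ey,er,'tri cap',meet(t.ray((cx,cy)),s.ray(sc[1])))
print('chuck top',t.on(Z('t',(333,224)),.048), 'nose',t.on(Z('t',(333,222)),.058))
dark=((t.hsv[...,2]<60)).astype(np.uint8); n,l,st,ce=cv2.connectedComponentsWithStats(dark)
for i in range(1,n):
    if 380<ce[i][0]<415 and 205<ce[i][1]<240 and st[i,4]>50: print('recess',st[i],t.on(ce[i],.012))
ds=((s.hsv[...,2]<60)).astype(np.uint8); n,l,st,ce=cv2.connectedComponentsWithStats(ds)
for i in range(1,n):
    if 270<ce[i][0]<320 and 105<ce[i][1]<140 and st[i,4]>50: print('recess side',st[i],s.on(ce[i],.012))
g=[k for k in t.comps('grey',5000)][0]; cnt=np.argwhere(g[2])[:,::-1].astype(np.float32)
R=cv2.minAreaRect(np.array([t.on(p,.012)[:2]*1000 for p in cnt],np.float32)); print('tray',R)
for k in t.comps('purple'): print('purple',t.on(k[1],.06))
E
python3 m.py
```

```text
red head hand [ 0.5276 -0.0448] head encl [ 0.5274 -0.0447] 7.8280205726623535 coaster hand [ 0.5258 -0.0446] encl 526.3823852539062 -44.39070510864258 28.081514358520508 tri cap (array([ 0.5281, -0.0444,  0.099 ]), np.float64(0.00271167281903725))
green head hand [0.498  0.0357] head encl [0.4976 0.0364] 7.071167945861816 coaster hand [0.4991 0.0347] encl 497.47784423828125 32.179039001464844 25.336551666259766 tri cap (array([0.4984, 0.0361, 0.0979]), np.float64(0.0022764850720176613))
blue head hand [0.5599 0.0899] head encl [0.56 0.09] 7.021490573883057 coaster hand [0.5584 0.0917] encl 561.0333251953125 93.21398162841797 28.48101234436035 tri cap (array([0.5605, 0.0894, 0.0978]), np.float64(0.002195062561430938))
chuck top [0.5583 0.0178 0.048 ] nose [0.5577 0.0176 0.058 ]
recess [383 209  29  30 641] [ 0.51   -0.3001  0.012 ]
recess side [282 117  24  14 235] [ 0.5125 -0.3035  0.012 ]
tray ((516.68212890625, 305.3255310058594), (276.12567138671875, 127.68930053710938), 5.3619771003723145)
purple [ 0.6663 -0.1593  0.06  ]
purple [ 0.5211 -0.162   0.06  ]
```

Call:
servo_tool([
  {"delta_pos":[0.5,0.97,0],"twist":[0,0,0.5]},
  {"delta_pos":[0.5,0.97,0],"twist":[0,0,0.5]},
  {"delta_pos":[0.5,0.97,0],"twist":[0,0,0.5]},
  {"delta_pos":[0.5,0.97,0],"twist":[0,0,0.5]},
  {"delta_pos":[0.5,0.97,0],"twist":[0,0,0.5]},
], hand=0.46, squeeze=40)

```text
clock: 0.8
ee_pos: [0.2269, -0.5536, 0.2532]
tcp_rot: [-0.754, 3.05, 0.0]
wrist_force: [0.4, 0.5, -0.7]
finger_gap: 0.729
finger_force: 0.0
```

Call:
servo_tool([
  {"delta_pos":[0.5,0.97,0],"twist":[0,0,0.5]},
  {"delta_pos":[0.5,0.97,0],"twist":[0,0,0.5]},
  {"delta_pos":[0.5,0.97,0],"twist":[0,0,0.5]},
  {"delta_pos":[0.5,0.97,0],"twist":[0,0,0.5]},
  {"delta_pos":[0.5,0.97,0],"twist":[0,0,0.5]},
])

```text
clock: 1.3
ee_pos: [0.2769, -0.4566, 0.2534]
tcp_rot: [-1.081, 2.949, -0.0]
wrist_force: [0.4, 0.3, -0.2]
finger_gap: 0.729
finger_force: 0.0
```

Call:
servo_tool([
  {"delta_pos":[0.5,0.97,0],"twist":[0,0,0.52]},
  {"delta_pos":[0.5,0.97,0],"twist":[0,0,0.52]},
  {"delta_pos":[0.5,0.97,0],"twist":[0,0,0.52]},
  {"delta_pos":[0.5,0.97,0],"twist":[0,0,0.52]},
  {"delta_pos":[0.5,0.97,0],"twist":[0,0,0.52]},
])

```text
clock: 1.8
ee_pos: [0.3269, -0.3596, 0.2534]
tcp_rot: [-1.408, 2.808, -0.0]
wrist_force: [0.4, -0.2, 1.0]
finger_gap: 0.729
finger_force: 0.0
```

Call:
servo_tool([
  {"delta_pos":[0.5,0.97,0],"twist":[0,0,0.52]},
  {"delta_pos":[0.5,0.97,0],"twist":[0,0,0.52]},
  {"delta_pos":[0.5,0.97,0],"twist":[0,0,0.52]},
  {"delta_pos":[0.5,0.97,0],"twist":[0,0,0.52]},
  {"delta_pos":[0.5,0.97,0],"twist":[0,0,0.52]},
])

```text
clock: 2.3
ee_pos: [0.3769, -0.2626, 0.2535]
tcp_rot: [-1.717, 2.63, -0.0]
wrist_force: [0.1, 0.9, -0.3]
finger_gap: 0.729
finger_force: 0.0
```

Call:
servo_tool([
  {"delta_pos":[0.5,0.97,0],"twist":[0,0,0.52]},
  {"delta_pos":[0.5,0.97,0],"twist":[0,0,0.52]},
  {"delta_pos":[0.5,0.97,0],"twist":[0,0,0.52]},
  {"delta_pos":[0.5,0.97,0],"twist":[0,0,0.52]},
  {"delta_pos":[0.5,0.97,0],"twist":[0,0,0.52]},
])

```text
clock: 2.8
ee_pos: [0.4269, -0.1656, 0.2535]
tcp_rot: [-2.004, 2.419, -0.0]
wrist_force: [0.1, -0.4, 0.4]
finger_gap: 0.73
finger_force: 0.0
```

Call:
servo_tool([
  {"delta_pos":[0.5,0.97,0],"twist":[0,0,0.52]},
  {"delta_pos":[0.5,0.97,0],"twist":[0,0,0.52]},
  {"delta_pos":[0.5,0.97,0],"twist":[0,0,0.52]},
  {"delta_pos":[0.5,0.97,0],"twist":[0,0,0.52]},
  {"delta_pos":[0.5,0.97,0],"twist":[0,0,0.52]},
])

```text
clock: 3.3
ee_pos: [0.4769, -0.0686, 0.2535]
tcp_rot: [-2.265, 2.176, -0.0]
wrist_force: [0.4, 0.3, 0.1]
finger_gap: 0.732
finger_force: 0.0
```

Call:
servo_tool([
  {"delta_pos":[0.5,0.97,0],"twist":[0,0,0.52]},
  {"delta_pos":[0.5,0.97,0],"twist":[0,0,0.52]},
  {"delta_pos":[0.5,0.97,0],"twist":[0,0,0.52]},
  {"delta_pos":[0.5,0.97,0],"twist":[0,0,0.52]},
  {"delta_pos":[0.5,0.97,0],"twist":[0,0,0.52]},
])

```text
clock: 3.8
ee_pos: [0.527, 0.0285, 0.2534]
tcp_rot: [-2.497, 1.906, -0.0]
wrist_force: [-0.2, 0.6, 0.2]
finger_gap: 0.732
finger_force: 0.0
```

Call:
servo_tool([
  {"delta_pos":[0.41,0.78,-0.5],"twist":[0,0,0]},
  {"delta_pos":[0.41,0.78,-0.5],"twist":[0,0,0]},
  {"delta_pos":[0.41,0.78,-0.5],"twist":[0,0,0]},
  {"delta_pos":[0.41,0.76,-0.5],"twist":[0,0,0]},
  {"delta_pos":[0,0,-0.6],"twist":[0,0,0]},
])

```text
clock: 4.3
ee_pos: [0.5606, 0.0914, 0.2]
tcp_rot: [2.496, -1.907, 0.0]
wrist_force: [-1.1, -0.4, -0.1]
finger_gap: 0.732
finger_force: 0.0
```

Call:
servo_tool([
  {"delta_pos":[-0.02,-0.06,-1],"twist":[0,0,0]},
  {"delta_pos":[0,0,-1],"twist":[0,0,0]},
  {"delta_pos":[0,0,-1],"twist":[0,0,0]},
  {"delta_pos":[0,0,-1],"twist":[0,0,0]},
  {"delta_pos":[0,0,-1],"twist":[0,0,0]},
])

```text
clock: 4.8
ee_pos: [0.5588, 0.0881, 0.0998]
tcp_rot: [2.494, -1.909, -0.0]
wrist_force: [-0.1, -0.7, -0.1]
finger_gap: 0.726
finger_force: 0.0
```

Call:
servo_tool([
  {"delta_pos":[0,0,-1],"twist":[0,0,0]},
  {"delta_pos":[0,0,-0.75],"twist":[0,0,0]},
  {"delta_pos":[0,0,0],"twist":[0,0,0]},
])

```text
clock: 5.1
ee_pos: [0.5574, 0.0875, 0.0636]
tcp_rot: [2.491, -1.907, -0.004]
wrist_force: [-0.6, 0.1, 0.3]
finger_gap: 0.726
finger_force: 0.0
```

Call:
servo_tool([
  {"delta_pos":[0,0,0],"twist":[0,0,0]},
  {"delta_pos":[0,0,0],"twist":[0,0,0]},
  {"delta_pos":[0,0,0],"twist":[0,0,0]},
  {"delta_pos":[0,0,0],"twist":[0,0,0]},
  {"delta_pos":[0,0,0],"twist":[0,0,0]},
], hand=-0.5)

```text
clock: 5.6
ee_pos: [0.5593, 0.0885, 0.0669]
tcp_rot: [-2.495, 1.908, -0.001]
wrist_force: [-1.0, 0.4, 3.2]
finger_gap: 0.457
finger_force: 40.3
```

Call:
servo_tool([
  {"delta_pos":[0,0,0.5],"twist":[0,0,0]},
  {"delta_pos":[0,0,0.7],"twist":[0,0,0]},
  {"delta_pos":[0,0,0.7],"twist":[0,0,0]},
  {"delta_pos":[0,0,0.7],"twist":[0,0,0]},
  {"delta_pos":[0,0,0],"twist":[0,0,0]},
])

```text
clock: 6.1
ee_pos: [0.5602, 0.0889, 0.1208]
tcp_rot: [-2.493, 1.906, -0.003]
wrist_force: [0.9, -0.3, 0.1]
finger_gap: 0.456
finger_force: 40.3
```

Call:
servo_tool([
  {"delta_pos":[0.1,0.5,0],"twist":[0,0,0]},
  {"delta_pos":[0.2,0.9,0],"twist":[0,0,0]},
  {"delta_pos":[0.2,0.9,0],"twist":[0,0,0]},
  {"delta_pos":[0.2,0.9,0],"twist":[0,0,0]},
  {"delta_pos":[0.2,0.9,0],"twist":[0,0,0]},
])

```text
clock: 6.6
ee_pos: [0.5772, 0.1725, 0.1178]
tcp_rot: [2.495, -1.907, -0.0]
wrist_force: [1.0, 0.1, -0.8]
finger_gap: 0.455
finger_force: 40.3
```

Call:
servo_tool([
  {"delta_pos":[0.2,0.9,0],"twist":[0,0,0]},
  {"delta_pos":[0.2,0.9,0],"twist":[0,0,0]},
  {"delta_pos":[0.2,0.9,0],"twist":[0,0,0]},
  {"delta_pos":[0.2,0.9,0],"twist":[0,0,0]},
  {"delta_pos":[0.2,0.9,0],"twist":[0,0,0]},
])

```text
clock: 7.1
ee_pos: [0.5973, 0.2618, 0.1183]
tcp_rot: [2.495, -1.909, 0.0]
wrist_force: [-0.3, -0.2, -0.1]
finger_gap: 0.458
finger_force: 40.3
```

Call:
servo_tool([
  {"delta_pos":[0.2,0.9,0],"twist":[0,0,0]},
  {"delta_pos":[0,0.8,0],"twist":[0,0,0]},
  {"delta_pos":[0,0.6,0],"twist":[0,0,0]},
  {"delta_pos":[0,0,0],"twist":[0,0,0]},
  {"delta_pos":[0,0,0],"twist":[0,0,0]},
])

```text
clock: 7.6
ee_pos: [0.6007, 0.3064, 0.1182]
tcp_rot: [2.495, -1.908, -0.0]
wrist_force: [0.5, -0.8, 0.3]
finger_gap: 0.45
finger_force: 40.3
```

Call:
servo_tool([
  {"delta_pos":[0.05,0.3,-0.7],"twist":[0,0,0]},
  {"delta_pos":[0,0,-0.9],"twist":[0,0,0]},
  {"delta_pos":[0,0,-0.9],"twist":[0,0,0]},
  {"delta_pos":[0,0,-0.4],"twist":[0,0,0]},
  {"delta_pos":[0,0,0],"twist":[0,0,0]},
])

```text
clock: 8.1
ee_pos: [0.6013, 0.3114, 0.0584]
tcp_rot: [2.492, -1.908, -0.001]
wrist_force: [0.4, -0.6, -0.4]
finger_gap: 0.455
finger_force: 40.3
```

Call:
servo_tool([
  {"delta_pos":[0,0,-0.1],"twist":[0,0,0]},
  {"delta_pos":[0,0,-0.1],"twist":[0,0,0]},
  {"delta_pos":[0,0,0],"twist":[0,0,0]},
  {"delta_pos":[0,0,0],"twist":[0,0,0]},
])

```text
clock: 8.5
ee_pos: [0.6022, 0.3125, 0.0568]
tcp_rot: [-2.495, 1.908, -0.0]
wrist_force: [-0.6, -0.7, -1.1]
finger_gap: 0.455
finger_force: 40.3
```

Call:
servo_tool([
  {"delta_pos":[0,0,-0.05],"twist":[0,0,0]},
  {"delta_pos":[0,0,0],"twist":[0,0,0]},
  {"delta_pos":[0,0,0],"twist":[0,0,0]},
])

```text
clock: 8.8
ee_pos: [0.6023, 0.3126, 0.056]
tcp_rot: [-2.495, 1.908, -0.0]
wrist_force: [-1.2, -0.4, 4.1]
finger_gap: 0.456
finger_force: 40.5
```

Call:
servo_tool([
  {"delta_pos":[0,0,0],"twist":[0,0,0]},
  {"delta_pos":[0,0,0],"twist":[0,0,0]},
  {"delta_pos":[0,0,0],"twist":[0,0,0]},
  {"delta_pos":[0,0,0],"twist":[0,0,0]},
], hand=0.3)

```text
clock: 9.2
ee_pos: [0.6019, 0.3123, 0.0551]
tcp_rot: [2.495, -1.909, -0.0]
wrist_force: [0.4, -0.4, -0.1]
finger_gap: 0.648
finger_force: 0.0
```

Call:
servo_tool([
  {"delta_pos":[0,0,0.5],"twist":[0,0,0]},
  {"delta_pos":[0,0,1],"twist":[0,0,0]},
  {"delta_pos":[0,0,1],"twist":[0,0,0]},
  {"delta_pos":[0,0,1],"twist":[0,0,0]},
  {"delta_pos":[0,0,1],"twist":[0,0,0]},
])

```text
clock: 9.7
ee_pos: [0.6021, 0.3124, 0.147]
tcp_rot: [-2.495, 1.908, -0.0]
wrist_force: [-0.1, 0.1, 0.1]
finger_gap: 0.651
finger_force: 0.0
```

Call:
servo_tool([
  {"delta_pos":[-0.6,-1,1],"twist":[0,0,0]},
  {"delta_pos":[-0.6,-1,0.6],"twist":[0,0,0]},
  {"delta_pos":[-0.6,-1,0],"twist":[0,0,0]},
  {"delta_pos":[-0.6,-1,0],"twist":[0,0,0]},
  {"delta_pos":[-0.6,-1,0],"twist":[0,0,0]},
])

```text
clock: 10.2
ee_pos: [0.5416, 0.2116, 0.1783]
tcp_rot: [-2.494, 1.908, -0.001]
wrist_force: [-0.5, 0.2, -0.5]
finger_gap: 0.651
finger_force: 0.0
```

Run:
```python
from h import *
t=V('top'); s=V('side'); cv2.imwrite('pics/a.png',np.hstack([t.im[100:310,60:330],cv2.resize(s.im[100:384,150:400],(250,284))[:210]]) )
for k in t.comps('blue',15): 
    if k[1][1]>130: print('top',k[0],k[1],t.on(k[1],.083)[:2])
```

```text
top [196 188  26  25 517] [208.4 199.9] [0.54902023 0.08347159]
```

View pics/a.png

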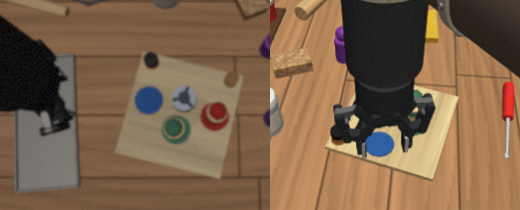

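Call:
servo_tool([
  {"delta_pos":[-0.25,-0.98,0],"twist":[0,0,0]},
  {"delta_pos":[-0.25,-0.98,0],"twist":[0,0,0]},
  {"delta_pos":[-0.25,-0.98,0],"twist":[0,0,0]},
  {"delta_pos":[-0.25,-0.98,0],"twist":[0,0,0]},
  {"delta_pos":[-0.25,-0.98,0],"twist":[0,0,0]},
], hand=0.46)

```text
clock: 10.8
ee_pos: [0.5165, 0.1126, 0.1773]
tcp_rot: [2.495, -1.909, -0.0]
wrist_force: [0.4, -0.1, 0.0]
finger_gap: 0.732
finger_force: 0.0
```

Call:
servo_tool([
  {"delta_pos":[-0.25,-0.98,0],"twist":[0,0,0]},
  {"delta_pos":[-0.25,-0.98,0],"twist":[0,0,0]},
  {"delta_pos":[-0.25,-0.98,0],"twist":[0,0,0]},
  {"delta_pos":[-0.19,-0.94,0],"twist":[0,0,0]},
  {"delta_pos":[0,0,0],"twist":[0,0,0]},
])

```text
clock: 11.3
ee_pos: [0.4973, 0.0343, 0.1773]
tcp_rot: [2.493, -1.911, -0.0]
wrist_force: [0.7, -0.2, 0.1]
finger_gap: 0.729
finger_force: 0.0
```

Run:
```python
from h import *
t=V('top'); s=V('side'); 
print(env.get_state()['ee_pos'],t.on((208.4,199.9),.016))
for c in('blue','red'):
  for k in t.comps(c,15): 
    if k[1][1]>130: print('top',c,k[0],k[1],t.on(k[1],.083)[:2],t.on(k[1],.016)[:2])
```

```text
[0.49823298 0.03595157 0.17747747] [0.55925712 0.09170895 0.016     ]
top red [275 204  11  15 113] [280.  211.4] [ 0.52732011 -0.05033589] [ 0.53533136 -0.05582232]
top red [269 218  19  12  97] [277.7 225.1] [ 0.50181836 -0.04570971] [ 0.50721405 -0.05072166]
top red [253 326  52  18 648] [279.2 334.8] [ 0.30781229 -0.04608185] [ 0.29331001 -0.05113197]
```

Call:
servo_tool([
  {"delta_pos":[0,0,-1],"twist":[0,0,0]},
  {"delta_pos":[0,0,-1],"twist":[0,0,0]},
  {"delta_pos":[0,0,-1],"twist":[0,0,0]},
  {"delta_pos":[0,0,-1],"twist":[0,0,0]},
  {"delta_pos":[0,0,-1],"twist":[0,0,0]},
])

```text
clock: 11.9
ee_pos: [0.4985, 0.0372, 0.0765]
tcp_rot: [-2.496, 1.908, -0.0]
wrist_force: [0.2, -0.6, -1.4]
finger_gap: 0.732
finger_force: 0.0
```

Call:
servo_tool([
  {"delta_pos":[0,0,-0.5],"twist":[0,0,0]},
  {"delta_pos":[0,0,0],"twist":[0,0,0]},
  {"delta_pos":[0,0,0],"twist":[0,0,0]},
])

```text
clock: 12.2
ee_pos: [0.4987, 0.0371, 0.0677]
tcp_rot: [-2.496, 1.908, -0.0]
wrist_force: [0.1, -0.4, -0.4]
finger_gap: 0.728
finger_force: 0.0
```

Call:
servo_tool([
  {"delta_pos":[0,0,0],"twist":[0,0,0]},
  {"delta_pos":[0,0,0],"twist":[0,0,0]},
  {"delta_pos":[0,0,0],"twist":[0,0,0]},
  {"delta_pos":[0,0,0],"twist":[0,0,0]},
  {"delta_pos":[0,0,0],"twist":[0,0,0]},
], hand=-0.5)

```text
clock: 12.7
ee_pos: [0.4988, 0.037, 0.0684]
tcp_rot: [-2.494, 1.908, -0.001]
wrist_force: [-2.2, 0.8, 6.6]
finger_gap: 0.454
finger_force: 39.9
```

Call:
servo_tool([
  {"delta_pos":[0,0,0.5],"twist":[0,0,0]},
  {"delta_pos":[0,0,0.7],"twist":[0,0,0]},
  {"delta_pos":[0,0,0.7],"twist":[0,0,0]},
  {"delta_pos":[0,0,0.7],"twist":[0,0,0]},
  {"delta_pos":[0,0,0],"twist":[0,0,0]},
])

```text
clock: 13.2
ee_pos: [0.4995, 0.0372, 0.1217]
tcp_rot: [-2.493, 1.906, -0.003]
wrist_force: [-0.2, -0.4, -1.4]
finger_gap: 0.454
finger_force: 40.3
```

Call:
servo_tool([
  {"delta_pos":[-0.15,0.5,0],"twist":[0,0,0]},
  {"delta_pos":[-0.25,0.9,0],"twist":[0,0,0]},
  {"delta_pos":[-0.25,0.95,0],"twist":[0,0,0]},
  {"delta_pos":[-0.25,0.95,0],"twist":[0,0,0]},
  {"delta_pos":[-0.25,0.95,0],"twist":[0,0,0]},
])

```text
clock: 13.7
ee_pos: [0.4743, 0.1226, 0.1186]
tcp_rot: [2.494, -1.908, -0.001]
wrist_force: [0.0, -0.1, -0.9]
finger_gap: 0.458
finger_force: 40.3
```

Call:
servo_tool([
  {"delta_pos":[-0.25,0.95,0],"twist":[0,0,0]},
  {"delta_pos":[-0.25,0.95,0],"twist":[0,0,0]},
  {"delta_pos":[-0.25,0.95,0],"twist":[0,0,0]},
  {"delta_pos":[-0.25,0.95,0],"twist":[0,0,0]},
  {"delta_pos":[-0.25,0.95,0],"twist":[0,0,0]},
])

```text
clock: 14.2
ee_pos: [0.4493, 0.2176, 0.1187]
tcp_rot: [2.494, -1.908, -0.0]
wrist_force: [0.6, -0.0, -0.6]
finger_gap: 0.46
finger_force: 40.3
```

Call:
servo_tool([
  {"delta_pos":[-0.25,0.95,0],"twist":[0,0,0]},
  {"delta_pos":[-0.25,0.95,0],"twist":[0,0,0]},
  {"delta_pos":[-0.25,0.8,0],"twist":[0,0,0]},
  {"delta_pos":[-0.2,0.4,0],"twist":[0,0,0]},
  {"delta_pos":[0,0,0],"twist":[0,0,0]},
])

```text
clock: 14.7
ee_pos: [0.4306, 0.2795, 0.119]
tcp_rot: [2.496, -1.907, -0.0]
wrist_force: [-0.8, 0.6, -1.5]
finger_gap: 0.457
finger_force: 40.3
```

Call:
servo_tool([
  {"delta_pos":[0,0,-0.7],"twist":[0,0,0]},
  {"delta_pos":[0,0,-0.9],"twist":[0,0,0]},
  {"delta_pos":[0,0,-0.8],"twist":[0,0,0]},
  {"delta_pos":[0,0,-0.4],"twist":[0,0,0]},
  {"delta_pos":[0,0,0],"twist":[0,0,0]},
])

```text
clock: 15.2
ee_pos: [0.4308, 0.2776, 0.0623]
tcp_rot: [2.493, -1.908, 0.0]
wrist_force: [1.0, -0.1, -0.9]
finger_gap: 0.457
finger_force: 40.3
```

Call:
servo_tool([
  {"delta_pos":[0,0.4,0],"twist":[0,0,0]},
  {"delta_pos":[0,0.3,-0.1],"twist":[0,0,0]},
  {"delta_pos":[0,0,-0.1],"twist":[0,0,0]},
  {"delta_pos":[0,0,0],"twist":[0,0,0]},
  {"delta_pos":[0,0,0],"twist":[0,0,0]},
])

```text
clock: 15.7
ee_pos: [0.4311, 0.2928, 0.0594]
tcp_rot: [-2.495, 1.909, 0.0]
wrist_force: [-0.3, -0.2, -1.2]
finger_gap: 0.454
finger_force: 40.3
```

Call:
servo_tool([
  {"delta_pos":[0,0,-0.08],"twist":[0,0,0]},
  {"delta_pos":[0,0,0],"twist":[0,0,0]},
  {"delta_pos":[0,0,0],"twist":[0,0,0]},
])

```text
clock: 16.0
ee_pos: [0.4312, 0.2926, 0.0577]
tcp_rot: [2.495, -1.909, 0.0]
wrist_force: [-0.5, -0.3, -0.9]
finger_gap: 0.453
finger_force: 40.3
```

Call:
servo_tool([
  {"delta_pos":[0,0,-0.03],"twist":[0,0,0]},
  {"delta_pos":[0,0,0],"twist":[0,0,0]},
])

```text
clock: 16.2
ee_pos: [0.4313, 0.2927, 0.0575]
tcp_rot: [-2.495, 1.908, -0.0]
wrist_force: [-1.3, -1.1, 4.4]
finger_gap: 0.458
finger_force: 40.7
```

Call:
servo_tool([
  {"delta_pos":[0,0,0],"twist":[0,0,0]},
  {"delta_pos":[0,0,0],"twist":[0,0,0]},
  {"delta_pos":[0,0,0],"twist":[0,0,0]},
  {"delta_pos":[0,0,0],"twist":[0,0,0]},
], hand=0.3)

```text
clock: 16.6
ee_pos: [0.4313, 0.2927, 0.057]
tcp_rot: [2.495, -1.909, 0.0]
wrist_force: [0.0, -0.4, -0.1]
finger_gap: 0.649
finger_force: 0.0
```

Call:
servo_tool([
  {"delta_pos":[0,0,0.5],"twist":[0,0,0]},
  {"delta_pos":[0,0,1],"twist":[0,0,0]},
  {"delta_pos":[0,0,1],"twist":[0,0,0]},
  {"delta_pos":[0,0,1],"twist":[0,0,0]},
  {"delta_pos":[0,0,1],"twist":[0,0,0]},
])

```text
clock: 17.1
ee_pos: [0.4312, 0.2927, 0.1487]
tcp_rot: [-2.495, 1.908, -0.0]
wrist_force: [-0.3, -0.2, -0.2]
finger_gap: 0.649
finger_force: 0.0
```

Call:
servo_tool([
  {"delta_pos":[0.28,-0.98,0.8],"twist":[0,0,0]},
  {"delta_pos":[0.28,-0.98,0.7],"twist":[0,0,0]},
  {"delta_pos":[0.28,-0.98,0],"twist":[0,0,0]},
  {"delta_pos":[0.28,-0.98,0],"twist":[0,0,0]},
  {"delta_pos":[0.28,-0.98,0],"twist":[0,0,0]},
])

```text
clock: 17.6
ee_pos: [0.4594, 0.194, 0.1781]
tcp_rot: [-2.495, 1.908, -0.0]
wrist_force: [0.2, 0.1, 0.4]
finger_gap: 0.649
finger_force: 0.0
```

Call:
servo_tool([
  {"delta_pos":[0.28,-0.98,0],"twist":[0,0,0]},
  {"delta_pos":[0.28,-0.98,0],"twist":[0,0,0]},
  {"delta_pos":[0.28,-0.98,0],"twist":[0,0,0]},
  {"delta_pos":[0.28,-0.98,0],"twist":[0,0,0]},
  {"delta_pos":[0.28,-0.98,0],"twist":[0,0,0]},
], hand=0.46)

```text
clock: 18.1
ee_pos: [0.4874, 0.0959, 0.178]
tcp_rot: [-2.495, 1.908, -0.001]
wrist_force: [0.5, -1.0, 0.4]
finger_gap: 0.73
finger_force: 0.0
```

Call:
servo_tool([
  {"delta_pos":[0.28,-0.98,0],"twist":[0,0,0]},
  {"delta_pos":[0.28,-0.98,0],"twist":[0,0,0]},
  {"delta_pos":[0.28,-0.98,0],"twist":[0,0,0]},
  {"delta_pos":[0.28,-0.98,0],"twist":[0,0,0]},
  {"delta_pos":[0.28,-0.98,0],"twist":[0,0,0]},
])

```text
clock: 18.6
ee_pos: [0.5154, -0.0021, 0.178]
tcp_rot: [-2.495, 1.908, -0.001]
wrist_force: [0.8, 1.0, -0.2]
finger_gap: 0.734
finger_force: 0.0
```

Call:
servo_tool([
  {"delta_pos":[0.28,-0.98,0],"twist":[0,0,0]},
  {"delta_pos":[0.28,-0.98,0],"twist":[0,0,0]},
  {"delta_pos":[0,-0.2,0],"twist":[0,0,0]},
  {"delta_pos":[0,0,0],"twist":[0,0,0]},
  {"delta_pos":[0,0,0],"twist":[0,0,0]},
])

```text
clock: 19.1
ee_pos: [0.5263, -0.0441, 0.1774]
tcp_rot: [-2.495, 1.909, -0.0]
wrist_force: [-0.3, 0.8, 0.5]
finger_gap: 0.732
finger_force: 0.0
```

Run:
```python
from h import *
t=V('top'); cv2.imwrite('pics/b.png',cv2.resize(t.im[130:310,60:330],None,fx=2,fy=2))
print(env.get_state()['ee_pos'])
for c in('blue','green'):
  for k in t.comps(c,15): 
    if k[1][1]>130: print('top',c,k[0],k[1],t.on(k[1],.083)[:2],t.on(k[1],.016)[:2])
```

```text
[ 0.52629812 -0.04392898  0.17737813]
top green [227 231  21  11 132] [237.9 236.8] [0.48042036 0.02779663] [0.4836214  0.03032376]
```

View pics/b.png

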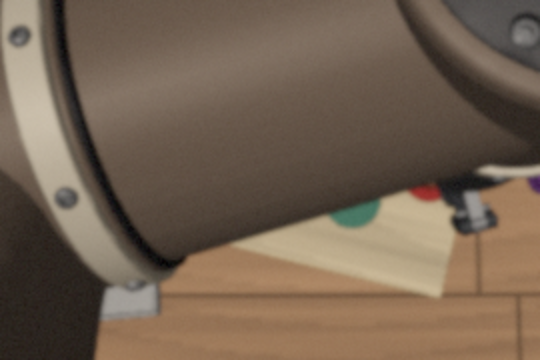

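Call:
servo_tool([
  {"delta_pos":[0.05,-0.03,-1],"twist":[0,0,0]},
  {"delta_pos":[0,0,-1],"twist":[0,0,0]},
  {"delta_pos":[0,0,-1],"twist":[0,0,0]},
  {"delta_pos":[0,0,-1],"twist":[0,0,0]},
  {"delta_pos":[0,0,-1],"twist":[0,0,0]},
])

```text
clock: 19.65
ee_pos: [0.5274, -0.0442, 0.0766]
tcp_rot: [-2.496, 1.907, -0.0]
wrist_force: [-0.3, 0.4, -0.2]
finger_gap: 0.733
finger_force: 0.0
```

Call:
servo_tool([
  {"delta_pos":[0,0,-0.55],"twist":[0,0,0]},
  {"delta_pos":[0,0,0],"twist":[0,0,0]},
  {"delta_pos":[0,0,0],"twist":[0,0,0]},
])

```text
clock: 19.95
ee_pos: [0.5278, -0.0447, 0.0666]
tcp_rot: [-2.496, 1.908, -0.001]
wrist_force: [0.1, 1.1, 0.7]
finger_gap: 0.733
finger_force: 0.0
```

Call:
servo_tool([
  {"delta_pos":[0,0,0],"twist":[0,0,0]},
  {"delta_pos":[0,0,0],"twist":[0,0,0]},
  {"delta_pos":[0,0,0],"twist":[0,0,0]},
  {"delta_pos":[0,0,0],"twist":[0,0,0]},
  {"delta_pos":[0,0,0],"twist":[0,0,0]},
], hand=-0.5)

```text
clock: 20.45
ee_pos: [0.5282, -0.0449, 0.0673]
tcp_rot: [-2.494, 1.907, -0.002]
wrist_force: [-0.4, 1.2, 7.6]
finger_gap: 0.456
finger_force: 40.0
```

Call:
servo_tool([
  {"delta_pos":[0,0,0.5],"twist":[0,0,0]},
  {"delta_pos":[0,0,1],"twist":[0,0,0]},
  {"delta_pos":[0,0,1],"twist":[0,0,0]},
  {"delta_pos":[0,0,1],"twist":[0,0,0]},
  {"delta_pos":[0,0,0],"twist":[0,0,0]},
])

```text
clock: 20.95
ee_pos: [0.5291, -0.0449, 0.1396]
tcp_rot: [-2.492, 1.906, -0.006]
wrist_force: [0.0, -0.2, -0.2]
finger_gap: 0.455
finger_force: 40.3
```

Call:
servo_tool([
  {"delta_pos":[-0.03,0.5,0],"twist":[0,0,0]},
  {"delta_pos":[-0.03,0.9,0],"twist":[0,0,0]},
  {"delta_pos":[-0.03,0.95,0],"twist":[0,0,0]},
  {"delta_pos":[-0.03,0.95,0],"twist":[0,0,0]},
  {"delta_pos":[-0.03,0.95,0],"twist":[0,0,0]},
])

```text
clock: 21.45
ee_pos: [0.5237, 0.0409, 0.1354]
tcp_rot: [2.494, -1.908, -0.001]
wrist_force: [0.4, 0.0, -0.5]
finger_gap: 0.463
finger_force: 40.3
```

Call:
servo_tool([
  {"delta_pos":[-0.03,0.95,0],"twist":[0,0,0]},
  {"delta_pos":[-0.03,0.95,0],"twist":[0,0,0]},
  {"delta_pos":[-0.03,0.95,0],"twist":[0,0,0]},
  {"delta_pos":[-0.03,0.95,0],"twist":[0,0,0]},
  {"delta_pos":[-0.03,0.95,0],"twist":[0,0,0]},
])

```text
clock: 21.95
ee_pos: [0.5206, 0.1359, 0.1353]
tcp_rot: [2.494, -1.908, -0.001]
wrist_force: [-0.4, 0.1, -1.7]
finger_gap: 0.459
finger_force: 40.3
```

Call:
servo_tool([
  {"delta_pos":[-0.03,0.95,0],"twist":[0,0,0]},
  {"delta_pos":[-0.03,0.95,0],"twist":[0,0,0]},
  {"delta_pos":[-0.03,0.95,0],"twist":[0,0,0]},
  {"delta_pos":[-0.03,0.95,0],"twist":[0,0,0]},
  {"delta_pos":[-0.03,0.95,0],"twist":[0,0,0]},
])

```text
clock: 22.45
ee_pos: [0.5181, 0.2313, 0.1358]
tcp_rot: [2.495, -1.908, -0.0]
wrist_force: [0.6, -0.0, -0.3]
finger_gap: 0.454
finger_force: 40.3
```

Call:
servo_tool([
  {"delta_pos":[-0.03,0.95,0],"twist":[0,0,0]},
  {"delta_pos":[-0.03,0.95,0],"twist":[0,0,0]},
  {"delta_pos":[0,0.9,0],"twist":[0,0,0]},
  {"delta_pos":[0,0.5,0],"twist":[0,0,0]},
  {"delta_pos":[0,0,0],"twist":[0,0,0]},
])

```text
clock: 22.95
ee_pos: [0.5173, 0.2974, 0.1359]
tcp_rot: [2.496, -1.907, 0.0]
wrist_force: [0.0, 0.5, -0.6]
finger_gap: 0.457
finger_force: 40.3
```

Call:
servo_tool([
  {"delta_pos":[0,0,-0.8],"twist":[0,0,0]},
  {"delta_pos":[0,0,-1],"twist":[0,0,0]},
  {"delta_pos":[0,0,-1],"twist":[0,0,0]},
  {"delta_pos":[0,0,-0.7],"twist":[0,0,0]},
  {"delta_pos":[0,0,-0.35],"twist":[0,0,0]},
])

```text
clock: 23.45
ee_pos: [0.5168, 0.295, 0.0578]
tcp_rot: [2.493, -1.908, -0.0]
wrist_force: [0.9, -0.4, -0.7]
finger_gap: 0.456
finger_force: 40.4
```

Call:
servo_tool([
  {"delta_pos":[0,0,-0.05],"twist":[0,0,0]},
  {"delta_pos":[0,0,0],"twist":[0,0,0]},
  {"delta_pos":[0,0,0],"twist":[0,0,0]},
])

```text
clock: 23.75
ee_pos: [0.5177, 0.2963, 0.059]
tcp_rot: [-2.494, 1.908, -0.0]
wrist_force: [-0.2, -0.5, 0.0]
finger_gap: 0.457
finger_force: 40.4
```

Call:
servo_tool([
  {"delta_pos":[0,0,-0.08],"twist":[0,0,0]},
  {"delta_pos":[0,0,0],"twist":[0,0,0]},
  {"delta_pos":[0,0,0],"twist":[0,0,0]},
])

```text
clock: 24.05
ee_pos: [0.5173, 0.296, 0.0567]
tcp_rot: [-2.495, 1.908, -0.0]
wrist_force: [-0.8, -0.3, -0.1]
finger_gap: 0.457
finger_force: 40.4
```

Call:
servo_tool([
  {"delta_pos":[0,0,-0.04],"twist":[0,0,0]},
  {"delta_pos":[0,0,0],"twist":[0,0,0]},
])

```text
clock: 24.25
ee_pos: [0.5173, 0.2961, 0.0564]
tcp_rot: [-2.495, 1.908, -0.0]
wrist_force: [-1.5, -0.7, 5.0]
finger_gap: 0.453
finger_force: 41.0
```

Call:
servo_tool([
  {"delta_pos":[0,0,0],"twist":[0,0,0]},
  {"delta_pos":[0,0,0],"twist":[0,0,0]},
  {"delta_pos":[0,0,0],"twist":[0,0,0]},
  {"delta_pos":[0,0,0],"twist":[0,0,0]},
], hand=0.3)

```text
clock: 24.65
ee_pos: [0.5172, 0.2959, 0.0556]
tcp_rot: [2.495, -1.909, -0.0]
wrist_force: [-0.7, 0.4, 0.0]
finger_gap: 0.653
finger_force: 0.0
```

Call:
servo_tool([
  {"delta_pos":[0,0,0.5],"twist":[0,0,0]},
  {"delta_pos":[0,0,1],"twist":[0,0,0]},
  {"delta_pos":[0,0,1],"twist":[0,0,0]},
  {"delta_pos":[0,0,1],"twist":[0,0,0]},
  {"delta_pos":[0,0,1],"twist":[0,0,0]},
])

```text
clock: 25.15
ee_pos: [0.5173, 0.2959, 0.1473]
tcp_rot: [-2.495, 1.908, -0.0]
wrist_force: [0.7, -0.2, 0.2]
finger_gap: 0.652
finger_force: 0.0
```

Call:
servo_tool([
  {"delta_pos":[0.15,-0.99,0.4],"twist":[0,0,0]},
  {"delta_pos":[0.15,-0.99,0],"twist":[0,0,0]},
  {"delta_pos":[0.15,-0.99,0],"twist":[0,0,0]},
  {"delta_pos":[0.15,-0.99,0],"twist":[0,0,0]},
  {"delta_pos":[0.15,-0.99,0],"twist":[0,0,0]},
])

```text
clock: 25.65
ee_pos: [0.5318, 0.1943, 0.1527]
tcp_rot: [2.493, -1.909, -0.001]
wrist_force: [0.4, 1.1, 0.4]
finger_gap: 0.648
finger_force: 0.0
```

Call:
servo_tool([
  {"delta_pos":[0.15,-0.99,0],"twist":[0,0,0]},
  {"delta_pos":[0.15,-0.99,0],"twist":[0,0,0]},
  {"delta_pos":[0.15,-0.99,0],"twist":[0,0,0]},
  {"delta_pos":[0.15,-0.99,0],"twist":[0,0,0]},
  {"delta_pos":[0.15,-0.99,0],"twist":[0,0,0]},
], hand=0.56)

```text
clock: 26.15
ee_pos: [0.5464, 0.0953, 0.1526]
tcp_rot: [2.493, -1.909, -0.002]
wrist_force: [0.0, 0.1, -0.2]
finger_gap: 0.779
finger_force: 0.0
```

Call:
servo_tool([
  {"delta_pos":[0.15,-0.99,0],"twist":[0,0,0]},
  {"delta_pos":[0.15,-0.99,0],"twist":[0,0,0]},
  {"delta_pos":[0.13,-0.99,0],"twist":[0,0,0]},
  {"delta_pos":[0.13,-0.99,0],"twist":[0,0,0]},
  {"delta_pos":[0,0,0],"twist":[0,0,0]},
])

```text
clock: 26.65
ee_pos: [0.5574, 0.0155, 0.1525]
tcp_rot: [2.491, -1.911, -0.002]
wrist_force: [0.4, 1.4, -1.4]
finger_gap: 0.78
finger_force: 0.0
```

Run:
```python
from h import *
s=V('side'); cv2.imwrite('pics/c.png',cv2.resize(s.im[100:384,150:450],(600,568)))
print(env.get_state()['ee_pos'])
```

```text
[0.55752121 0.01645841 0.15268204]
```

View pics/c.png

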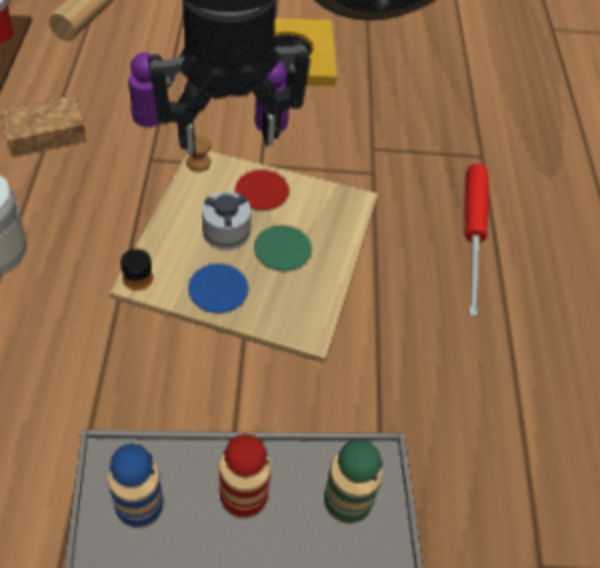

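Run:
```python
from h import *
np.set_printoptions(precision=4,suppress=True)
s=V('side'); t=V('top')
for c in('blue','green','red'):
  for v,n in((s,'s'),(t,'t')):
    for k in v.comps(c,40):
      x,y,w,h,a=k[0]; p=v.on(k[1],.016)[:2]
      if .4<p[0]<.7 and -.1<p[1]<.13: print(n,c,k[0],'coaster',p)
      elif n=='s' and y>290 and 180<x<360: print(n,c,k[0],'bbox-top head', v.on((x+w/2,y+ w/2-.5),.083)[:2])
p=np.array((227,222))/2+(150,100); print('chuck side', s.on(np.array((227,209))/2+(150,100),.048))
```

```text
s blue [245 232  29  24 533] coaster [0.5617 0.0922]
s blue [206 322  20  21 316] bbox-top head [0.603  0.3111]
s blue [210 352  21  11  47] bbox-top head [0.5885 0.3569]
t blue [196 187  27  26 509] coaster [0.5593 0.0919]
s green [278 213  27  22 461] coaster [0.5013 0.0352]
s green [320 320  20  20 319] bbox-top head [0.4313 0.2898]
s green [313 351  20  10  41] bbox-top head [0.4414 0.339 ]
t green [224 217  25  25 476] coaster [0.4986 0.0353]
s red [268 185  26  20 380] coaster [ 0.5269 -0.0445]
s red [263 317  20  21 323] bbox-top head [0.5178 0.2935]
s red [260 338  23  11  56] bbox-top head [0.517  0.3292]
s red [260 344  24  14  99] bbox-top head [0.5154 0.3389]
t red [261 204  27  26 548] coaster [ 0.5255 -0.044 ]
chuck side [0.5595 0.017  0.048 ]
```

Call:
servo_tool([
  {"delta_pos":[0.05,0.03,-1],"twist":[0,0,0]},
  {"delta_pos":[0,0,-1],"twist":[0,0,0]},
  {"delta_pos":[0,0,-1],"twist":[0,0,0]},
  {"delta_pos":[0,0,-1],"twist":[0,0,0]},
  {"delta_pos":[0,0,-0.9],"twist":[0,0,0]},
], squeeze=80)

```text
clock: 27.3
ee_pos: [0.559, 0.0198, 0.0546]
tcp_rot: [2.496, -1.907, -0.001]
wrist_force: [-0.5, -0.5, 0.4]
finger_gap: 0.774
finger_force: 0.0
```

Call:
servo_tool([
  {"delta_pos":[0,0,-0.45],"twist":[0,0,0]},
  {"delta_pos":[0,0,0],"twist":[0,0,0]},
  {"delta_pos":[0,0,0],"twist":[0,0,0]},
])

```text
clock: 27.6
ee_pos: [0.5597, 0.0196, 0.0471]
tcp_rot: [-2.496, 1.908, -0.0]
wrist_force: [0.3, -0.7, 0.7]
finger_gap: 0.776
finger_force: 0.0
```

Call:
servo_tool([
  {"delta_pos":[0,0,0],"twist":[0,0,0]},
  {"delta_pos":[0,0,0],"twist":[0,0,0]},
  {"delta_pos":[0,0,0],"twist":[0,0,0]},
  {"delta_pos":[0,0,0],"twist":[0,0,0]},
  {"delta_pos":[0,0,0],"twist":[0,0,0]},
], hand=-0.4)

```text
clock: 28.1
ee_pos: [0.5598, 0.0195, 0.0482]
tcp_rot: [-2.494, 1.908, -0.001]
wrist_force: [-2.5, 0.5, 6.1]
finger_gap: 0.56
finger_force: 81.5
```

Call:
servo_tool([
  {"delta_pos":[0,0,0],"twist":[0,0,0]},
  {"delta_pos":[0,0,0],"twist":[0,0,0]},
  {"delta_pos":[0,0,0],"twist":[0,0,0]},
], hand=0.4)

```text
clock: 28.4
ee_pos: [0.5597, 0.0194, 0.047]
tcp_rot: [-2.495, 1.908, -0.001]
wrist_force: [0.0, -0.1, 0.5]
finger_gap: 0.701
finger_force: 0.0
```

Call:
servo_tool([
  {"delta_pos":[0,-0.05,-0.2],"twist":[0,0,0]},
  {"delta_pos":[0,0,0],"twist":[0,0,0]},
  {"delta_pos":[0,0,0],"twist":[0,0,0]},
])

```text
clock: 28.7
ee_pos: [0.5593, 0.0182, 0.0424]
tcp_rot: [2.495, -1.909, -0.0]
wrist_force: [0.1, -0.7, -0.2]
finger_gap: 0.702
finger_force: 0.0
```

Call:
servo_tool([
  {"delta_pos":[0,0,0],"twist":[0,0,0]},
  {"delta_pos":[0,0,0],"twist":[0,0,0]},
  {"delta_pos":[0,0,0],"twist":[0,0,0]},
  {"delta_pos":[0,0,0],"twist":[0,0,0]},
  {"delta_pos":[0,0,0],"twist":[0,0,0]},
], hand=-0.4)

```text
clock: 29.2
ee_pos: [0.5597, 0.0184, 0.0432]
tcp_rot: [-2.495, 1.908, -0.001]
wrist_force: [-1.3, -0.7, 5.5]
finger_gap: 0.562
finger_force: 82.1
```

Call:
servo_tool([
  {"delta_pos":[0,0,0.4],"twist":[0,0,0]},
  {"delta_pos":[0,0,1],"twist":[0,0,0]},
  {"delta_pos":[0,0,1],"twist":[0,0,0]},
  {"delta_pos":[0,0,1],"twist":[0,0,0]},
  {"delta_pos":[0,0,1],"twist":[0,0,0]},
])

```text
clock: 29.7
ee_pos: [0.5585, 0.0182, 0.131]
tcp_rot: [2.494, -1.909, -0.002]
wrist_force: [-0.0, 0.3, -5.6]
finger_gap: 0.563
finger_force: 83.3
```

Call:
servo_tool([
  {"delta_pos":[-0.1,-0.5,1],"twist":[0,0,0]},
  {"delta_pos":[-0.15,-0.9,0.4],"twist":[0,0,0]},
  {"delta_pos":[-0.15,-0.95,0],"twist":[0,0,0]},
  {"delta_pos":[-0.15,-0.95,0],"twist":[0,0,0]},
  {"delta_pos":[-0.15,-0.95,0],"twist":[0,0,0]},
])

```text
clock: 30.2
ee_pos: [0.5443, -0.0673, 0.1583]
tcp_rot: [2.494, -1.909, -0.002]
wrist_force: [0.2, 0.5, -4.9]
finger_gap: 0.564
finger_force: 83.3
```

Call:
servo_tool([
  {"delta_pos":[-0.15,-0.95,0],"twist":[0,0,0]},
  {"delta_pos":[-0.15,-0.95,0],"twist":[0,0,0]},
  {"delta_pos":[-0.15,-0.95,0],"twist":[0,0,0]},
  {"delta_pos":[-0.15,-0.95,0],"twist":[0,0,0]},
  {"delta_pos":[-0.15,-0.95,0],"twist":[0,0,0]},
])

```text
clock: 30.7
ee_pos: [0.5293, -0.1622, 0.1582]
tcp_rot: [2.494, -1.909, -0.003]
wrist_force: [-0.5, 0.4, -5.2]
finger_gap: 0.555
finger_force: 83.3
```

Call:
servo_tool([
  {"delta_pos":[-0.15,-0.95,0],"twist":[0,0,0]},
  {"delta_pos":[-0.15,-0.95,0],"twist":[0,0,0]},
  {"delta_pos":[-0.15,-0.95,0],"twist":[0,0,0]},
  {"delta_pos":[-0.15,-0.95,0],"twist":[0,0,0]},
  {"delta_pos":[-0.15,-0.95,0],"twist":[0,0,0]},
])

```text
clock: 31.2
ee_pos: [0.5144, -0.2571, 0.1581]
tcp_rot: [2.495, -1.909, -0.003]
wrist_force: [-0.7, 0.3, -4.4]
finger_gap: 0.565
finger_force: 83.3
```

Call:
servo_tool([
  {"delta_pos":[-0.1,-0.5,0],"twist":[0,0,0]},
  {"delta_pos":[0,0,0],"twist":[0,0,0]},
  {"delta_pos":[0,0,0],"twist":[0,0,0]},
])

```text
clock: 31.5
ee_pos: [0.513, -0.2664, 0.1584]
tcp_rot: [2.495, -1.91, -0.001]
wrist_force: [0.1, -0.3, -4.2]
finger_gap: 0.564
finger_force: 83.3
```

Call:
servo_tool([
  {"delta_pos":[-0.03,-0.8,0],"twist":[0,0,0]},
  {"delta_pos":[-0.03,-0.9,0],"twist":[0,0,0]},
  {"delta_pos":[0,0,0],"twist":[0,0,0]},
  {"delta_pos":[0,0,0],"twist":[0,0,0]},
])

```text
clock: 31.9
ee_pos: [0.5121, -0.3007, 0.1585]
tcp_rot: [2.495, -1.909, -0.001]
wrist_force: [0.5, -1.1, -4.8]
finger_gap: 0.564
finger_force: 83.4
```

Run:
```python
from h import *
s=V('side'); t=V('top'); print(env.get_state()['ee_pos'],s.px((.5118,-.3013,.016)))
a=cv2.resize(s.im[60:200,200:360],(480,420)); b=cv2.resize(t.im[150:290,310:450],(420,420)); cv2.imwrite('pics/d.png',np.hstack([a,b])[:, :800])
```

```text
[ 0.51219488 -0.30025215  0.15860436] [293.56118213 122.85803083]
```

View pics/d.png

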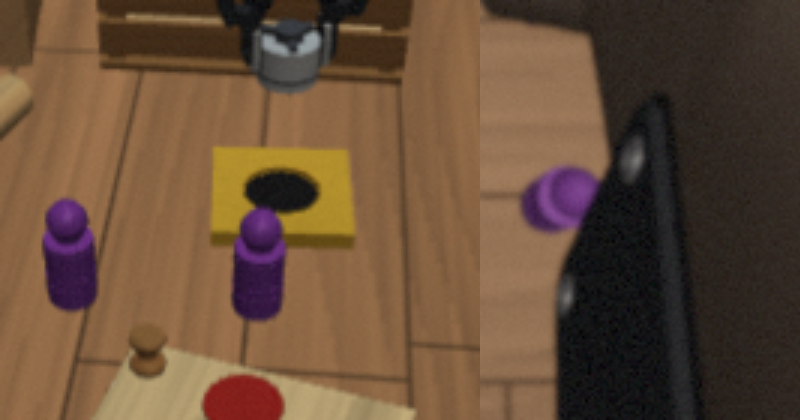

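Call:
servo_tool([
  {"delta_pos":[0,0,-0.6],"twist":[0,0,0]},
  {"delta_pos":[0,0,-1],"twist":[0,0,0]},
  {"delta_pos":[0,0,-1],"twist":[0,0,0]},
  {"delta_pos":[0,0,-1],"twist":[0,0,0]},
  {"delta_pos":[0,0,-1],"twist":[0,0,0]},
])

```text
clock: 32.5
ee_pos: [0.512, -0.3001, 0.0652]
tcp_rot: [2.496, -1.908, -0.001]
wrist_force: [0.0, 0.6, -4.1]
finger_gap: 0.558
finger_force: 83.4
```

Call:
servo_tool([
  {"delta_pos":[0,0,-0.6],"twist":[0,0,0]},
  {"delta_pos":[0,0,-0.3],"twist":[0,0,0]},
  {"delta_pos":[0,0,0],"twist":[0,0,0]},
  {"delta_pos":[0,0,0],"twist":[0,0,0]},
])

```text
clock: 32.9
ee_pos: [0.5128, -0.3007, 0.0493]
tcp_rot: [-2.495, 1.908, -0.001]
wrist_force: [0.2, -0.2, -4.6]
finger_gap: 0.557
finger_force: 83.4
```

Call:
servo_tool([
  {"delta_pos":[0,0,-0.08],"twist":[0,0,0]},
  {"delta_pos":[0,0,0],"twist":[0,0,0]},
  {"delta_pos":[0,0,0],"twist":[0,0,0]},
])

```text
clock: 33.2
ee_pos: [0.5125, -0.3007, 0.0476]
tcp_rot: [-2.495, 1.909, -0.001]
wrist_force: [-0.3, 0.4, -3.3]
finger_gap: 0.56
finger_force: 83.4
```

Call:
servo_tool([
  {"delta_pos":[0,0,-0.2],"twist":[0,0,0]},
  {"delta_pos":[0,0,0],"twist":[0,0,0]},
  {"delta_pos":[0,0,0],"twist":[0,0,0]},
])

```text
clock: 33.5
ee_pos: [0.5121, -0.3006, 0.0429]
tcp_rot: [2.495, -1.909, -0.001]
wrist_force: [-0.7, -0.0, -4.9]
finger_gap: 0.563
finger_force: 83.4
```

Call:
servo_tool([
  {"delta_pos":[0,0,-0.07],"twist":[0,0,0]},
  {"delta_pos":[0,0,0],"twist":[0,0,0]},
  {"delta_pos":[0,0,0],"twist":[0,0,0]},
])

```text
clock: 33.8
ee_pos: [0.5122, -0.3007, 0.0416]
tcp_rot: [2.495, -1.909, -0.0]
wrist_force: [-0.8, -1.0, -4.2]
finger_gap: 0.561
finger_force: 83.4
```

Call:
servo_tool([
  {"delta_pos":[0,0,-0.06],"twist":[0,0,0]},
  {"delta_pos":[0,0,0],"twist":[0,0,0]},
  {"delta_pos":[0,0,0],"twist":[0,0,0]},
])

```text
clock: 34.1
ee_pos: [0.5124, -0.3007, 0.0412]
tcp_rot: [-2.495, 1.908, -0.001]
wrist_force: [-2.5, 1.7, 5.2]
finger_gap: 0.56
finger_force: 84.4
```

Call:
servo_tool([
  {"delta_pos":[0,0,0],"twist":[0,0,0]},
  {"delta_pos":[0,0,0],"twist":[0,0,0]},
  {"delta_pos":[0,0,0],"twist":[0,0,0]},
  {"delta_pos":[0,0,0],"twist":[0,0,0]},
], hand=0.46, squeeze=40)

```text
clock: 34.5
ee_pos: [0.5124, -0.3007, 0.0405]
tcp_rot: [-2.495, 1.909, -0.0]
wrist_force: [0.3, 0.3, 0.4]
finger_gap: 0.727
finger_force: 0.0
```

Call:
servo_tool([
  {"delta_pos":[0,0,0.5],"twist":[0,0,0]},
  {"delta_pos":[0,0,1],"twist":[0,0,0]},
  {"delta_pos":[0,0,1],"twist":[0,0,0]},
  {"delta_pos":[0,0,1],"twist":[0,0,0]},
  {"delta_pos":[0,0,1],"twist":[0,0,0]},
])

```text
clock: 35.0
ee_pos: [0.5123, -0.3007, 0.1322]
tcp_rot: [-2.495, 1.909, -0.001]
wrist_force: [0.9, 0.0, -0.4]
finger_gap: 0.725
finger_force: 0.0
```

Call:
servo_tool([
  {"delta_pos":[0,0,1],"twist":[0,0,0]},
  {"delta_pos":[0,0.5,0.6],"twist":[0,0,0]},
  {"delta_pos":[0,1,0],"twist":[0,0,0]},
  {"delta_pos":[0,1,0],"twist":[0,0,0]},
  {"delta_pos":[0,1,0],"twist":[0,0,0]},
])

```text
clock: 35.5
ee_pos: [0.5119, -0.2295, 0.1628]
tcp_rot: [-2.495, 1.909, -0.0]
wrist_force: [0.2, -0.1, -0.1]
finger_gap: 0.73
finger_force: 0.0
```

Call:
servo_tool([
  {"delta_pos":[0,1,0],"twist":[0,0,0]},
  {"delta_pos":[0,1,0],"twist":[0,0,0]},
  {"delta_pos":[0,1,0],"twist":[0,0,0]},
  {"delta_pos":[0,1,0],"twist":[0,0,0]},
  {"delta_pos":[0,1,0],"twist":[0,0,0]},
])

```text
clock: 36.0
ee_pos: [0.5118, -0.1293, 0.1627]
tcp_rot: [-2.495, 1.909, 0.0]
wrist_force: [0.0, -0.9, 0.5]
finger_gap: 0.734
finger_force: 0.0
```

Call:
servo_tool([
  {"delta_pos":[0,1,0],"twist":[0,0,0]},
  {"delta_pos":[0,1,0],"twist":[0,0,0]},
  {"delta_pos":[0,1,0],"twist":[0,0,0]},
  {"delta_pos":[0,1,0],"twist":[0,0,0]},
  {"delta_pos":[0,1,0],"twist":[0,0,0]},
])

```text
clock: 36.5
ee_pos: [0.5117, -0.0294, 0.1627]
tcp_rot: [-2.495, 1.908, 0.0]
wrist_force: [0.1, 0.7, -0.2]
finger_gap: 0.729
finger_force: 0.0
```

Call:
servo_tool([
  {"delta_pos":[0,1,0],"twist":[0,0,0]},
  {"delta_pos":[0,1,0],"twist":[0,0,0]},
  {"delta_pos":[0,1,0],"twist":[0,0,0]},
  {"delta_pos":[0,1,0],"twist":[0,0,0]},
  {"delta_pos":[0,1,0],"twist":[0,0,0]},
])

```text
clock: 37.0
ee_pos: [0.5117, 0.0705, 0.1627]
tcp_rot: [-2.495, 1.908, 0.0]
wrist_force: [0.3, 0.1, 0.3]
finger_gap: 0.73
finger_force: 0.0
```

Call:
servo_tool([
  {"delta_pos":[0,1,0],"twist":[0,0,0]},
  {"delta_pos":[0,1,0],"twist":[0,0,0]},
  {"delta_pos":[0,1,0],"twist":[0,0,0]},
  {"delta_pos":[0,1,0],"twist":[0,0,0]},
  {"delta_pos":[0,1,0],"twist":[0,0,0]},
])

```text
clock: 37.5
ee_pos: [0.5116, 0.1705, 0.1627]
tcp_rot: [2.495, -1.908, -0.0]
wrist_force: [-0.3, -0.5, 0.4]
finger_gap: 0.732
finger_force: 0.0
```

Call:
servo_tool([
  {"delta_pos":[0.05,1,0],"twist":[0,0,0]},
  {"delta_pos":[0.05,1,0],"twist":[0,0,0]},
  {"delta_pos":[0.1,1,0],"twist":[0,0,0]},
  {"delta_pos":[0.05,1,0],"twist":[0,0,0]},
  {"delta_pos":[0,1,0],"twist":[0,0,0]},
])

```text
clock: 38.0
ee_pos: [0.5173, 0.271, 0.1624]
tcp_rot: [2.495, -1.909, -0.0]
wrist_force: [0.3, -0.4, -0.1]
finger_gap: 0.728
finger_force: 0.0
```

Run:
```python
from h import *
s=V('side'); t=V('top'); print(env.get_state()['ee_pos'])
a=cv2.resize(s.im[60:200,200:340],(420,420)); b=cv2.resize(t.im[130:270,310:430],(360,420)); cv2.imwrite('pics/e.png',np.hstack([a,b])[:, :800])
```

```text
[0.51747207 0.27211692 0.16221367]
```

View pics/e.png

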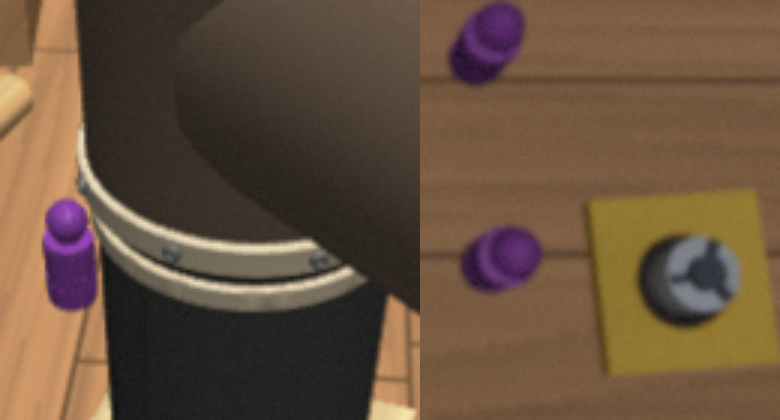

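Call:
servo_tool([
  {"delta_pos":[0,0.7,0],"twist":[0,0,0]},
  {"delta_pos":[0,0.5,0],"twist":[0,0,0]},
  {"delta_pos":[0,0,0],"twist":[0,0,0]},
  {"delta_pos":[0,0,0],"twist":[0,0,0]},
], hand=0.35)

```text
clock: 38.5
ee_pos: [0.5171, 0.2934, 0.1624]
tcp_rot: [2.495, -1.908, -0.0]
wrist_force: [0.6, 0.2, -0.1]
finger_gap: 0.677
finger_force: 0.0
```

Call:
servo_tool([
  {"delta_pos":[0,0,-1],"twist":[0,0,0]},
  {"delta_pos":[0,0,-1],"twist":[0,0,0]},
  {"delta_pos":[0,0,-1],"twist":[0,0,0]},
  {"delta_pos":[0,0,-1],"twist":[0,0,0]},
  {"delta_pos":[0,0,-1],"twist":[0,0,0]},
])

```text
clock: 39.0
ee_pos: [0.5173, 0.2927, 0.0619]
tcp_rot: [-2.495, 1.909, -0.0]
wrist_force: [-0.4, 0.8, 0.1]
finger_gap: 0.676
finger_force: 0.0
```

Call:
servo_tool([
  {"delta_pos":[0,0,-0.4],"twist":[0,0,0]},
  {"delta_pos":[0,0,0],"twist":[0,0,0]},
  {"delta_pos":[0,0,0],"twist":[0,0,0]},
])

```text
clock: 39.3
ee_pos: [0.5176, 0.2934, 0.0552]
tcp_rot: [-2.495, 1.908, -0.0]
wrist_force: [-0.4, -0.3, 1.2]
finger_gap: 0.674
finger_force: 0.0
```

Call:
servo_tool([
  {"delta_pos":[0,0.13,0],"twist":[0,0,0]},
  {"delta_pos":[0,0,0],"twist":[0,0,0]},
])

```text
clock: 39.5
ee_pos: [0.5177, 0.2967, 0.0556]
tcp_rot: [-2.494, 1.907, -0.0]
wrist_force: [-0.8, -0.3, 0.1]
finger_gap: 0.672
finger_force: 0.0
```

Call:
servo_tool([
  {"delta_pos":[0,0,0],"twist":[0,0,0]},
  {"delta_pos":[0,0,0],"twist":[0,0,0]},
  {"delta_pos":[0,0,0],"twist":[0,0,0]},
  {"delta_pos":[0,0,0],"twist":[0,0,0]},
  {"delta_pos":[0,0,0],"twist":[0,0,0]},
], hand=-0.5)

```text
clock: 40.0
ee_pos: [0.5174, 0.2962, 0.0553]
tcp_rot: [-2.495, 1.908, -0.0]
wrist_force: [-1.1, 0.4, 5.4]
finger_gap: 0.46
finger_force: 39.9
```

Call:
servo_tool([
  {"delta_pos":[0,0,0.5],"twist":[0,0,0]},
  {"delta_pos":[0,0,1],"twist":[0,0,0]},
  {"delta_pos":[0,0,1],"twist":[0,0,0]},
  {"delta_pos":[0,0,1],"twist":[0,0,0]},
  {"delta_pos":[0,0,0],"twist":[0,0,0]},
])

```text
clock: 40.5
ee_pos: [0.5186, 0.297, 0.1279]
tcp_rot: [-2.492, 1.905, -0.002]
wrist_force: [0.3, -0.4, -0.8]
finger_gap: 0.457
finger_force: 40.3
```

Call:
servo_tool([
  {"delta_pos":[0.02,-0.5,0],"twist":[0,0,0]},
  {"delta_pos":[0.02,-0.9,0],"twist":[0,0,0]},
  {"delta_pos":[0.02,-0.95,0],"twist":[0,0,0]},
  {"delta_pos":[0.02,-0.95,0],"twist":[0,0,0]},
  {"delta_pos":[0.02,-0.95,0],"twist":[0,0,0]},
])

```text
clock: 41.0
ee_pos: [0.519, 0.2086, 0.1242]
tcp_rot: [2.494, -1.909, -0.0]
wrist_force: [-0.5, 0.2, -0.7]
finger_gap: 0.456
finger_force: 40.3
```

Call:
servo_tool([
  {"delta_pos":[0.02,-0.95,0],"twist":[0,0,0]},
  {"delta_pos":[0.02,-0.95,0],"twist":[0,0,0]},
  {"delta_pos":[0.02,-0.95,0],"twist":[0,0,0]},
  {"delta_pos":[0.02,-0.95,0],"twist":[0,0,0]},
  {"delta_pos":[0.02,-0.95,0],"twist":[0,0,0]},
])

```text
clock: 41.5
ee_pos: [0.5212, 0.1143, 0.1246]
tcp_rot: [-2.495, 1.909, -0.0]
wrist_force: [0.0, 0.2, -1.2]
finger_gap: 0.457
finger_force: 40.3
```

Call:
servo_tool([
  {"delta_pos":[0.02,-0.95,0],"twist":[0,0,0]},
  {"delta_pos":[0.02,-0.95,0],"twist":[0,0,0]},
  {"delta_pos":[0.02,-0.95,0],"twist":[0,0,0]},
  {"delta_pos":[0.02,-0.95,0],"twist":[0,0,0]},
  {"delta_pos":[0.02,-0.95,0],"twist":[0,0,0]},
])

```text
clock: 42.0
ee_pos: [0.5231, 0.0193, 0.1246]
tcp_rot: [-2.495, 1.909, -0.0]
wrist_force: [-0.7, 0.2, -1.5]
finger_gap: 0.458
finger_force: 40.3
```

Call:
servo_tool([
  {"delta_pos":[0.02,-0.95,0],"twist":[0,0,0]},
  {"delta_pos":[0.02,-0.95,0],"twist":[0,0,0]},
  {"delta_pos":[0,-0.6,0],"twist":[0,0,0]},
  {"delta_pos":[0,0,0],"twist":[0,0,0]},
  {"delta_pos":[0,0,0],"twist":[0,0,0]},
])

```text
clock: 42.5
ee_pos: [0.524, -0.0294, 0.1245]
tcp_rot: [-2.494, 1.91, -0.0]
wrist_force: [0.2, 0.6, -0.5]
finger_gap: 0.455
finger_force: 40.3
```

Call:
servo_tool([
  {"delta_pos":[0.1,-0.4,0],"twist":[0,0,0]},
  {"delta_pos":[0,-0.35,-0.6],"twist":[0,0,0]},
  {"delta_pos":[0,0,-0.9],"twist":[0,0,0]},
  {"delta_pos":[0,0,-0.8],"twist":[0,0,0]},
  {"delta_pos":[0,0,-0.3],"twist":[0,0,0]},
])

```text
clock: 43.0
ee_pos: [0.5248, -0.0444, 0.0703]
tcp_rot: [2.493, -1.908, -0.003]
wrist_force: [-0.8, 0.3, -1.0]
finger_gap: 0.459
finger_force: 40.4
```

Call:
servo_tool([
  {"delta_pos":[0,0,0],"twist":[0,0,0]},
  {"delta_pos":[0,0,0],"twist":[0,0,0]},
  {"delta_pos":[0,0,0],"twist":[0,0,0]},
])

```text
clock: 43.3
ee_pos: [0.5266, -0.0439, 0.0731]
tcp_rot: [-2.495, 1.908, -0.001]
wrist_force: [0.7, 0.3, -0.8]
finger_gap: 0.458
finger_force: 40.4
```

Position good; lower to contact.

Call:
servo_tool([
  {"delta_pos":[0,0,-0.2],"twist":[0,0,0]},
  {"delta_pos":[0,0,-0.05],"twist":[0,0,0]},
  {"delta_pos":[0,0,0],"twist":[0,0,0]},
  {"delta_pos":[0,0,0],"twist":[0,0,0]},
])

```text
clock: 43.7
ee_pos: [0.5261, -0.044, 0.0676]
tcp_rot: [-2.495, 1.909, -0.0]
wrist_force: [-0.1, 0.5, -0.9]
finger_gap: 0.459
finger_force: 40.4
```

Call:
servo_tool([
  {"delta_pos":[0,0,-0.06],"twist":[0,0,0]},
  {"delta_pos":[0,0,0],"twist":[0,0,0]},
  {"delta_pos":[0,0,0],"twist":[0,0,0]},
])

```text
clock: 44.0
ee_pos: [0.526, -0.0441, 0.0663]
tcp_rot: [-2.495, 1.909, -0.0]
wrist_force: [0.0, 0.2, -0.2]
finger_gap: 0.458
finger_force: 40.4
```

Call:
servo_tool([
  {"delta_pos":[0,0,-0.05],"twist":[0,0,0]},
  {"delta_pos":[0,0,0],"twist":[0,0,0]},
  {"delta_pos":[0,0,0],"twist":[0,0,0]},
])

```text
clock: 44.3
ee_pos: [0.5261, -0.0441, 0.0662]
tcp_rot: [-2.496, 1.908, -0.001]
wrist_force: [-3.7, 0.6, 9.4]
finger_gap: 0.452
finger_force: 41.4
```

Call:
servo_tool([
  {"delta_pos":[0,0,0],"twist":[0,0,0]},
  {"delta_pos":[0,0,0],"twist":[0,0,0]},
  {"delta_pos":[0,0,0],"twist":[0,0,0]},
  {"delta_pos":[0,0,0],"twist":[0,0,0]},
], hand=0.35)

```text
clock: 44.7
ee_pos: [0.526, -0.0441, 0.0652]
tcp_rot: [2.495, -1.909, -0.0]
wrist_force: [1.1, -0.6, 1.2]
finger_gap: 0.676
finger_force: 0.0
```

Call:
servo_tool([
  {"delta_pos":[0,0,0.5],"twist":[0,0,0]},
  {"delta_pos":[0,0,1],"twist":[0,0,0]},
  {"delta_pos":[0,0,1],"twist":[0,0,0]},
  {"delta_pos":[0,0,1],"twist":[0,0,0]},
  {"delta_pos":[0,0,1],"twist":[0,0,0]},
])

```text
clock: 45.2
ee_pos: [0.5261, -0.0441, 0.1569]
tcp_rot: [-2.495, 1.908, -0.001]
wrist_force: [-0.3, 0.6, -0.3]
finger_gap: 0.674
finger_force: 0.0
```

Call:
servo_tool([
  {"delta_pos":[-0.28,0.99,0],"twist":[0,0,0]},
  {"delta_pos":[-0.28,0.99,0],"twist":[0,0,0]},
  {"delta_pos":[-0.28,0.99,0],"twist":[0,0,0]},
  {"delta_pos":[-0.28,0.99,0],"twist":[0,0,0]},
  {"delta_pos":[-0.28,0.99,0],"twist":[0,0,0]},
])

```text
clock: 45.7
ee_pos: [0.4978, 0.0557, 0.1561]
tcp_rot: [-2.495, 1.908, -0.001]
wrist_force: [0.9, 0.2, 0.1]
finger_gap: 0.676
finger_force: 0.0
```

Call:
servo_tool([
  {"delta_pos":[-0.28,0.99,0],"twist":[0,0,0]},
  {"delta_pos":[-0.28,0.99,0],"twist":[0,0,0]},
  {"delta_pos":[-0.28,0.99,0],"twist":[0,0,0]},
  {"delta_pos":[-0.28,0.99,0],"twist":[0,0,0]},
  {"delta_pos":[-0.28,0.99,0],"twist":[0,0,0]},
])

```text
clock: 46.2
ee_pos: [0.4698, 0.1548, 0.1561]
tcp_rot: [-2.495, 1.908, -0.0]
wrist_force: [-0.2, -0.1, 0.2]
finger_gap: 0.676
finger_force: 0.0
```

Call:
servo_tool([
  {"delta_pos":[-0.28,0.99,0],"twist":[0,0,0]},
  {"delta_pos":[-0.28,0.99,0],"twist":[0,0,0]},
  {"delta_pos":[-0.28,0.99,0],"twist":[0,0,0]},
  {"delta_pos":[-0.28,0.99,0],"twist":[0,0,0]},
  {"delta_pos":[-0.28,0.99,0],"twist":[0,0,0]},
])

```text
clock: 46.7
ee_pos: [0.4418, 0.2538, 0.1561]
tcp_rot: [-2.495, 1.908, -0.0]
wrist_force: [1.4, -0.1, -0.5]
finger_gap: 0.675
finger_force: 0.0
```

Call:
servo_tool([
  {"delta_pos":[-0.28,0.99,0],"twist":[0,0,0]},
  {"delta_pos":[-0.28,0.99,0],"twist":[0,0,0]},
  {"delta_pos":[0,0,0],"twist":[0,0,0]},
  {"delta_pos":[0,0,0],"twist":[0,0,0]},
])

```text
clock: 47.1
ee_pos: [0.4307, 0.2927, 0.1557]
tcp_rot: [-2.496, 1.907, -0.0]
wrist_force: [-0.8, -0.9, 0.7]
finger_gap: 0.676
finger_force: 0.0
```

Call:
servo_tool([
  {"delta_pos":[0.03,0,-1],"twist":[0,0,0]},
  {"delta_pos":[0,0,-1],"twist":[0,0,0]},
  {"delta_pos":[0,0,-1],"twist":[0,0,0]},
  {"delta_pos":[0,0,-1],"twist":[0,0,0]},
  {"delta_pos":[0,0,-0.9],"twist":[0,0,0]},
])

```text
clock: 47.6
ee_pos: [0.4316, 0.2916, 0.0568]
tcp_rot: [2.494, -1.91, -0.0]
wrist_force: [0.2, -0.2, -0.3]
finger_gap: 0.676
finger_force: 0.0
```

Call:
servo_tool([
  {"delta_pos":[0,0,0],"twist":[0,0,0]},
  {"delta_pos":[0,0,0],"twist":[0,0,0]},
  {"delta_pos":[0,0,0],"twist":[0,0,0]},
])

```text
clock: 47.9
ee_pos: [0.432, 0.2928, 0.0584]
tcp_rot: [-2.494, 1.908, -0.0]
wrist_force: [-0.7, -0.1, 0.1]
finger_gap: 0.675
finger_force: 0.0
```

Call:
servo_tool([
  {"delta_pos":[0,0,0],"twist":[0,0,0]},
  {"delta_pos":[0,0,0],"twist":[0,0,0]},
  {"delta_pos":[0,0,0],"twist":[0,0,0]},
  {"delta_pos":[0,0,0],"twist":[0,0,0]},
  {"delta_pos":[0,0,0],"twist":[0,0,0]},
], hand=-0.5)

```text
clock: 48.4
ee_pos: [0.4318, 0.2929, 0.0585]
tcp_rot: [-2.494, 1.907, -0.0]
wrist_force: [-0.5, -1.5, 5.8]
finger_gap: 0.455
finger_force: 39.6
```

Call:
servo_tool([
  {"delta_pos":[0,0,0.5],"twist":[0,0,0]},
  {"delta_pos":[0,0,1],"twist":[0,0,0]},
  {"delta_pos":[0,0,1],"twist":[0,0,0]},
  {"delta_pos":[0,0,1],"twist":[0,0,0]},
  {"delta_pos":[0,0,0],"twist":[0,0,0]},
])

```text
clock: 48.9
ee_pos: [0.4326, 0.2939, 0.1309]
tcp_rot: [-2.491, 1.905, -0.0]
wrist_force: [0.6, 0.2, -1.2]
finger_gap: 0.457
finger_force: 40.3
```

Call:
servo_tool([
  {"delta_pos":[0.25,-0.5,0],"twist":[0,0,0]},
  {"delta_pos":[0.25,-0.9,0],"twist":[0,0,0]},
  {"delta_pos":[0.25,-0.95,0],"twist":[0,0,0]},
  {"delta_pos":[0.25,-0.95,0],"twist":[0,0,0]},
  {"delta_pos":[0.25,-0.95,0],"twist":[0,0,0]},
])

```text
clock: 49.4
ee_pos: [0.4561, 0.2059, 0.1267]
tcp_rot: [2.494, -1.908, -0.001]
wrist_force: [0.4, 0.3, 0.2]
finger_gap: 0.459
finger_force: 40.3
```

Call:
servo_tool([
  {"delta_pos":[0.25,-0.95,0],"twist":[0,0,0]},
  {"delta_pos":[0.25,-0.95,0],"twist":[0,0,0]},
  {"delta_pos":[0.25,-0.95,0],"twist":[0,0,0]},
  {"delta_pos":[0.25,-0.95,0],"twist":[0,0,0]},
  {"delta_pos":[0.25,-0.95,0],"twist":[0,0,0]},
])

```text
clock: 49.9
ee_pos: [0.481, 0.1109, 0.1267]
tcp_rot: [2.494, -1.908, -0.001]
wrist_force: [-1.2, 0.6, -0.9]
finger_gap: 0.456
finger_force: 40.3
```

Call:
servo_tool([
  {"delta_pos":[0.25,-0.95,0],"twist":[0,0,0]},
  {"delta_pos":[0.25,-0.95,0],"twist":[0,0,0]},
  {"delta_pos":[0.25,-0.95,0],"twist":[0,0,0]},
  {"delta_pos":[0.15,-0.95,0],"twist":[0,0,0]},
  {"delta_pos":[0,-0.1,0],"twist":[0,0,0]},
])

```text
clock: 50.4
ee_pos: [0.4987, 0.0324, 0.1265]
tcp_rot: [2.492, -1.91, -0.002]
wrist_force: [-0.8, 0.4, -0.5]
finger_gap: 0.456
finger_force: 40.3
```

Call:
servo_tool([
  {"delta_pos":[0,0,-0.6],"twist":[0,0,0]},
  {"delta_pos":[0,0,-0.9],"twist":[0,0,0]},
  {"delta_pos":[0,0,-0.9],"twist":[0,0,0]},
  {"delta_pos":[0,0,-0.2],"twist":[0,0,0]},
  {"delta_pos":[0,0,0],"twist":[0,0,0]},
])

```text
clock: 50.9
ee_pos: [0.4987, 0.0346, 0.0742]
tcp_rot: [2.494, -1.907, -0.002]
wrist_force: [0.2, -1.0, -0.7]
finger_gap: 0.46
finger_force: 40.4
```

Call:
servo_tool([
  {"delta_pos":[0,0,0],"twist":[0,0,0]},
  {"delta_pos":[0,0,0],"twist":[0,0,0]},
])

```text
clock: 51.1
ee_pos: [0.4999, 0.0349, 0.076]
tcp_rot: [-2.495, 1.908, -0.001]
wrist_force: [-0.2, 0.4, -1.7]
finger_gap: 0.454
finger_force: 40.4
```

Call:
servo_tool([
  {"delta_pos":[0,0,-0.25],"twist":[0,0,0]},
  {"delta_pos":[0,0,0],"twist":[0,0,0]},
  {"delta_pos":[0,0,0],"twist":[0,0,0]},
])

```text
clock: 51.4
ee_pos: [0.4994, 0.0345, 0.0703]
tcp_rot: [-2.495, 1.909, -0.0]
wrist_force: [-0.3, 0.0, -0.1]
finger_gap: 0.457
finger_force: 40.4
```

Call:
servo_tool([
  {"delta_pos":[0,0,-0.05],"twist":[0,0,0]},
  {"delta_pos":[0,0,0],"twist":[0,0,0]},
  {"delta_pos":[0,0,0],"twist":[0,0,0]},
])

```text
clock: 51.7
ee_pos: [0.4996, 0.0346, 0.0695]
tcp_rot: [-2.495, 1.908, -0.0]
wrist_force: [-1.2, -0.1, 3.1]
finger_gap: 0.456
finger_force: 40.6
```

Call:
servo_tool([
  {"delta_pos":[0,0,0],"twist":[0,0,0]},
  {"delta_pos":[0,0,0],"twist":[0,0,0]},
  {"delta_pos":[0,0,0],"twist":[0,0,0]},
  {"delta_pos":[0,0,0],"twist":[0,0,0]},
], hand=0.35)

```text
clock: 52.1
ee_pos: [0.4994, 0.0345, 0.0692]
tcp_rot: [2.495, -1.909, -0.0]
wrist_force: [0.3, -0.7, 0.3]
finger_gap: 0.672
finger_force: 0.0
```

Call:
servo_tool([
  {"delta_pos":[0,0,0.5],"twist":[0,0,0]},
  {"delta_pos":[0,0,1],"twist":[0,0,0]},
  {"delta_pos":[0,0,1],"twist":[0,0,0]},
  {"delta_pos":[0,0,1],"twist":[0,0,0]},
  {"delta_pos":[0,0,1],"twist":[0,0,0]},
])

```text
clock: 52.6
ee_pos: [0.4994, 0.0345, 0.1609]
tcp_rot: [-2.495, 1.908, -0.0]
wrist_force: [0.6, 0.7, 0.3]
finger_gap: 0.673
finger_force: 0.0
```

Call:
servo_tool([
  {"delta_pos":[0.37,0.99,0],"twist":[0,0,0]},
  {"delta_pos":[0.37,0.99,0],"twist":[0,0,0]},
  {"delta_pos":[0.37,0.99,0],"twist":[0,0,0]},
  {"delta_pos":[0.37,0.99,0],"twist":[0,0,0]},
  {"delta_pos":[0.37,0.99,0],"twist":[0,0,0]},
])

```text
clock: 53.1
ee_pos: [0.5368, 0.1353, 0.1588]
tcp_rot: [2.495, -1.907, -0.001]
wrist_force: [0.3, 0.0, 0.0]
finger_gap: 0.672
finger_force: 0.0
```

Call:
servo_tool([
  {"delta_pos":[0.37,0.99,0],"twist":[0,0,0]},
  {"delta_pos":[0.37,0.99,0],"twist":[0,0,0]},
  {"delta_pos":[0.37,0.99,0],"twist":[0,0,0]},
  {"delta_pos":[0.37,0.99,0],"twist":[0,0,0]},
  {"delta_pos":[0.37,0.99,0],"twist":[0,0,0]},
])

```text
clock: 53.6
ee_pos: [0.5739, 0.2343, 0.1591]
tcp_rot: [2.495, -1.908, -0.0]
wrist_force: [-0.0, 0.8, 1.0]
finger_gap: 0.674
finger_force: 0.0
```

Call:
servo_tool([
  {"delta_pos":[0.37,0.99,0],"twist":[0,0,0]},
  {"delta_pos":[0.37,0.99,0],"twist":[0,0,0]},
  {"delta_pos":[0.37,0.99,0],"twist":[0,0,0]},
  {"delta_pos":[0.33,0.99,0],"twist":[0,0,0]},
  {"delta_pos":[0,0,0],"twist":[0,0,0]},
])

```text
clock: 54.1
ee_pos: [0.603, 0.3147, 0.1585]
tcp_rot: [2.497, -1.907, 0.0]
wrist_force: [-1.0, -1.1, 0.4]
finger_gap: 0.673
finger_force: 0.0
```

Call:
servo_tool([
  {"delta_pos":[0,0,0],"twist":[0,0,0]},
  {"delta_pos":[0,0,0],"twist":[0,0,0]},
])

```text
clock: 54.3
ee_pos: [0.602, 0.3115, 0.159]
tcp_rot: [2.495, -1.909, -0.0]
wrist_force: [-0.1, -0.4, -0.1]
finger_gap: 0.675
finger_force: 0.0
```

Call:
servo_tool([
  {"delta_pos":[0,0.03,-1],"twist":[0,0,0]},
  {"delta_pos":[0,0,-1],"twist":[0,0,0]},
  {"delta_pos":[0,0,-1],"twist":[0,0,0]},
  {"delta_pos":[0,0,-1],"twist":[0,0,0]},
  {"delta_pos":[0,0,-1],"twist":[0,0,0]},
])

```text
clock: 54.8
ee_pos: [0.6022, 0.3117, 0.059]
tcp_rot: [-2.494, 1.909, -0.0]
wrist_force: [0.4, 0.2, -0.1]
finger_gap: 0.677
finger_force: 0.0
```

Call:
servo_tool([
  {"delta_pos":[0,0,-0.15],"twist":[0,0,0]},
  {"delta_pos":[0,0,0],"twist":[0,0,0]},
  {"delta_pos":[0,0,0],"twist":[0,0,0]},
])

```text
clock: 55.1
ee_pos: [0.6029, 0.3125, 0.0576]
tcp_rot: [-2.494, 1.908, -0.001]
wrist_force: [-0.3, 1.5, -0.7]
finger_gap: 0.679
finger_force: 0.0
```

Call:
servo_tool([
  {"delta_pos":[0,0,0],"twist":[0,0,0]},
  {"delta_pos":[0,0,0],"twist":[0,0,0]},
  {"delta_pos":[0,0,0],"twist":[0,0,0]},
  {"delta_pos":[0,0,0],"twist":[0,0,0]},
  {"delta_pos":[0,0,0],"twist":[0,0,0]},
], hand=-0.5)

```text
clock: 55.6
ee_pos: [0.6029, 0.3128, 0.0578]
tcp_rot: [-2.494, 1.907, -0.001]
wrist_force: [-1.0, -0.7, 6.7]
finger_gap: 0.456
finger_force: 40.5
```

Call:
servo_tool([
  {"delta_pos":[0,0,0.5],"twist":[0,0,0]},
  {"delta_pos":[0,0,1],"twist":[0,0,0]},
  {"delta_pos":[0,0,1],"twist":[0,0,0]},
  {"delta_pos":[0,0,1],"twist":[0,0,0]},
  {"delta_pos":[0,0,0],"twist":[0,0,0]},
])

```text
clock: 56.1
ee_pos: [0.6037, 0.3134, 0.1303]
tcp_rot: [-2.492, 1.905, -0.002]
wrist_force: [0.1, 1.0, 0.1]
finger_gap: 0.46
finger_force: 40.3
```

Call:
servo_tool([
  {"delta_pos":[-0.17,-0.5,0],"twist":[0,0,0]},
  {"delta_pos":[-0.17,-0.9,0],"twist":[0,0,0]},
  {"delta_pos":[-0.18,-0.95,0],"twist":[0,0,0]},
  {"delta_pos":[-0.18,-0.95,0],"twist":[0,0,0]},
  {"delta_pos":[-0.18,-0.95,0],"twist":[0,0,0]},
])

```text
clock: 56.6
ee_pos: [0.584, 0.225, 0.126]
tcp_rot: [2.494, -1.909, -0.0]
wrist_force: [-0.7, 0.9, -0.5]
finger_gap: 0.459
finger_force: 40.3
```

Call:
servo_tool([
  {"delta_pos":[-0.18,-0.95,0],"twist":[0,0,0]},
  {"delta_pos":[-0.18,-0.95,0],"twist":[0,0,0]},
  {"delta_pos":[-0.18,-0.95,0],"twist":[0,0,0]},
  {"delta_pos":[-0.18,-0.95,0],"twist":[0,0,0]},
  {"delta_pos":[-0.18,-0.95,0],"twist":[0,0,0]},
])

```text
clock: 57.1
ee_pos: [0.5663, 0.1308, 0.1264]
tcp_rot: [-2.495, 1.909, -0.0]
wrist_force: [-0.4, 0.4, -1.0]
finger_gap: 0.452
finger_force: 40.3
```

Call:
servo_tool([
  {"delta_pos":[-0.18,-0.95,0],"twist":[0,0,0]},
  {"delta_pos":[-0.16,-0.9,0],"twist":[0,0,0]},
  {"delta_pos":[0,-0.2,0],"twist":[0,0,0]},
  {"delta_pos":[0,0,0],"twist":[0,0,0]},
])

```text
clock: 57.5
ee_pos: [0.5599, 0.0904, 0.1264]
tcp_rot: [-2.494, 1.91, -0.0]
wrist_force: [-0.4, 0.5, -0.8]
finger_gap: 0.455
finger_force: 40.3
```

Call:
servo_tool([
  {"delta_pos":[0,0,-0.6],"twist":[0,0,0]},
  {"delta_pos":[0,0,-0.9],"twist":[0,0,0]},
  {"delta_pos":[0,0,-0.8],"twist":[0,0,0]},
  {"delta_pos":[0,0,-0.2],"twist":[0,0,0]},
  {"delta_pos":[0,0,0],"twist":[0,0,0]},
])

```text
clock: 58.0
ee_pos: [0.5594, 0.0916, 0.0751]
tcp_rot: [2.494, -1.907, -0.001]
wrist_force: [0.4, 0.8, -1.1]
finger_gap: 0.456
finger_force: 40.3
```

Call:
servo_tool([
  {"delta_pos":[0,0,0],"twist":[0,0,0]},
  {"delta_pos":[0,0,0],"twist":[0,0,0]},
])

```text
clock: 58.2
ee_pos: [0.5604, 0.0917, 0.077]
tcp_rot: [-2.495, 1.908, -0.001]
wrist_force: [0.5, -0.5, -0.3]
finger_gap: 0.457
finger_force: 40.3
```

Call:
servo_tool([
  {"delta_pos":[0,0,-0.35],"twist":[0,0,0]},
  {"delta_pos":[0,0,0],"twist":[0,0,0]},
  {"delta_pos":[0,0,0],"twist":[0,0,0]},
])

```text
clock: 58.5
ee_pos: [0.5597, 0.0912, 0.0692]
tcp_rot: [2.495, -1.909, -0.0]
wrist_force: [0.6, 0.5, 0.5]
finger_gap: 0.454
finger_force: 40.2
```

Call:
servo_tool([
  {"delta_pos":[0,0,-0.05],"twist":[0,0,0]},
  {"delta_pos":[0,0,0],"twist":[0,0,0]},
  {"delta_pos":[0,0,0],"twist":[0,0,0]},
])

```text
clock: 58.8
ee_pos: [0.5599, 0.0913, 0.0688]
tcp_rot: [-2.495, 1.908, -0.0]
wrist_force: [-2.0, 0.8, 6.1]
finger_gap: 0.455
finger_force: 40.7
```

Call:
servo_tool([
  {"delta_pos":[0,0,0],"twist":[0,0,0]},
  {"delta_pos":[0,0,0],"twist":[0,0,0]},
  {"delta_pos":[0,0,0],"twist":[0,0,0]},
  {"delta_pos":[0,0,0],"twist":[0,0,0]},
], hand=0.35)

```text
clock: 59.2
ee_pos: [0.5598, 0.0913, 0.0682]
tcp_rot: [2.495, -1.909, -0.0]
wrist_force: [0.3, -0.2, -0.1]
finger_gap: 0.672
finger_force: 0.0
```

Call:
servo_tool([
  {"delta_pos":[0,0,0.5],"twist":[0,0,0]},
  {"delta_pos":[0,0,1],"twist":[0,0,0]},
  {"delta_pos":[0,0,1],"twist":[0,0,0]},
  {"delta_pos":[0,0,1],"twist":[0,0,0]},
  {"delta_pos":[0,0,1],"twist":[0,0,0]},
])

```text
clock: 59.7
ee_pos: [0.5599, 0.0913, 0.1599]
tcp_rot: [-2.495, 1.908, -0.0]
wrist_force: [0.7, -0.5, 0.0]
finger_gap: 0.675
finger_force: 0.0
```

Call:
servo_tool([
  {"delta_pos":[0,0,1],"twist":[0,0,0]},
  {"delta_pos":[0,0,1],"twist":[0,0,0]},
  {"delta_pos":[0,0,1],"twist":[0,0,0]},
  {"delta_pos":[-0.3,-1,0.5],"twist":[0,0,0]},
  {"delta_pos":[-0.3,-1,0],"twist":[0,0,0]},
])

```text
clock: 60.2
ee_pos: [0.5481, 0.0508, 0.2301]
tcp_rot: [-2.494, 1.906, -0.002]
wrist_force: [0.2, 0.7, -0.2]
finger_gap: 0.676
finger_force: 0.0
```

Call:
servo_tool([
  {"delta_pos":[-0.3,-1,0],"twist":[0,0,0]},
  {"delta_pos":[-0.3,-1,0],"twist":[0,0,0]},
  {"delta_pos":[-0.3,-1,0],"twist":[0,0,0]},
  {"delta_pos":[-0.3,-1,0],"twist":[0,0,0]},
  {"delta_pos":[-0.3,-1,0],"twist":[0,0,0]},
])

```text
clock: 60.7
ee_pos: [0.5162, -0.0507, 0.2275]
tcp_rot: [2.494, -1.909, -0.002]
wrist_force: [1.0, -0.5, 0.5]
finger_gap: 0.673
finger_force: 0.0
```

Call:
servo_tool([
  {"delta_pos":[-0.3,-1,0],"twist":[0,0,0]},
  {"delta_pos":[-0.3,-1,0],"twist":[0,0,0]},
  {"delta_pos":[-0.3,-1,0],"twist":[0,0,0]},
  {"delta_pos":[-0.3,-1,0],"twist":[0,0,0]},
  {"delta_pos":[-0.3,-1,0],"twist":[0,0,0]},
])

```text
clock: 61.2
ee_pos: [0.486, -0.1504, 0.2275]
tcp_rot: [2.494, -1.909, -0.002]
wrist_force: [0.2, 0.5, 0.2]
finger_gap: 0.678
finger_force: 0.0
```

Call:
servo_tool([
  {"delta_pos":[-0.3,-1,0],"twist":[0,0,0]},
  {"delta_pos":[-0.3,-1,0],"twist":[0,0,0]},
  {"delta_pos":[-0.3,-1,0],"twist":[0,0,0]},
  {"delta_pos":[-0.3,-1,0],"twist":[0,0,0]},
  {"delta_pos":[-0.3,-1,0],"twist":[0,0,0]},
])

```text
clock: 61.7
ee_pos: [0.4558, -0.2501, 0.2275]
tcp_rot: [2.494, -1.91, -0.002]
wrist_force: [0.5, -0.6, -0.6]
finger_gap: 0.672
finger_force: 0.0
```

Call:
servo_tool([
  {"delta_pos":[-0.3,-1,0],"twist":[0,0,0]},
  {"delta_pos":[-0.3,-1,0],"twist":[0,0,0]},
  {"delta_pos":[-0.3,-1,0],"twist":[0,0,0]},
  {"delta_pos":[-0.3,-1,0],"twist":[0,0,0]},
  {"delta_pos":[0,0,0],"twist":[0,0,0]},
])

```text
clock: 62.2
ee_pos: [0.4315, -0.3306, 0.2273]
tcp_rot: [2.492, -1.912, -0.003]
wrist_force: [0.0, -0.3, -0.1]
finger_gap: 0.675
finger_force: 0.0
```

Run:
```python
from h import *
np.set_printoptions(precision=4,suppress=True)
s=V('side'); t=V('top'); print(env.get_state()['ee_pos'])
a=cv2.resize(s.im[80:280,190:350],(400,500)); b=cv2.resize(t.im[130:290,170:298],(400,500)); cv2.imwrite('pics/f.png',np.hstack([a,b]))
for c in('blue','green','red'):
  for k in t.comps(c,60):
    p=t.on(k[1],.094)[:2]
    if .4<p[0]<.7 and -.1<p[1]<.13 and k[0][2]<18:
      (cx,cy),r=cv2.minEnclosingCircle(np.argwhere(k[2])[:,::-1].astype(np.float32)); print(c,t.on((cx,cy),.094)[:2],r)
```

```text
[ 0.4323 -0.3292  0.2275]
blue [0.559  0.0927] 7.023651123046875
green [0.4991 0.0334] 7.0204668045043945
red [ 0.5258 -0.0448] 7.905794143676758
```

View pics/f.png

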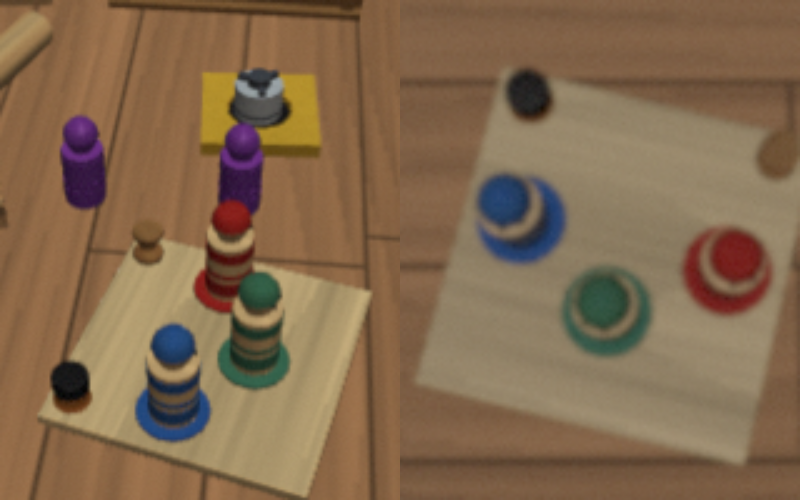

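The side view shows all three dolls upright on their own coasters: blue at (174,380), green at (256,328) and red at (231,255). The chuck sits in the recess at (260,95). Doll heads measure within 2 mm of the coaster centres.

```bash
python3 -c "
from rig import env
print(env.job_done())"
```

```text
the job is handed in; nothing more can be done
None
```

The job is done and handed in at about 62 s: the dolls went to the tray, the chuck went into the recess, and then each doll went back upright on its own coaster, within about 2 mm of centre.

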